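# Pack the tested styluses after a wear test

## Robot

A 6-joint arm with a two-finger parallel gripper is mounted at the origin on the work surface. World frame = base frame: x ahead of the robot, y to its left, z up, the work surface at z = 0. Lengths are in m, angles in degrees, forces in N, time in s.
With the tool pointing down it reaches from about 0.375 to 0.9 m from the base axis. Payload 3.1 kg.
Tool frame: the origin (TCP) lies at the very end of the fingers, on their centre line; the grasp point (between the pads) lies 19 mm behind it; z points along the fingers, y is the line along which they close (so a half turn about z gives the same grasp; the last joint's range is limited). The gripper opens to 87 mm and grips with 3 to 60 N. Pads are 19 mm wide; open, the fingers measure 117 mm over their backs; the gripper's body (75 mm by 190 mm) begins 51 mm behind the grasp point.
Start: joints at [58.814, 30.224, 82.088, -0, 67.689, -10.227], TCP at [0.224, 0.584, 0.223] pointing down, gripper open.
Joint ranges: [-176.69, 176.69], [-43.24, 126.21], [12.49, 139.97], [-82, 262], [0, 151.66], [-163.58, 163.58]. Speed limits (degrees/s): [159.86, 159.86, 180, 180, 180, 180].

## Interface

Orientations are given as a 3x3 rotation matrix whose columns are the frame's x, y, z axes.
In Python, from rig import readout, viewer, ticket gives the robot as it stands.
- The arm moves only by the tool send_rows, never from a script. Its argument "moves" is a list of rows, each a list of 6 numbers: the shift along the tool's x, y, z in units of 250 mm (1.0 is 250 mm), then the turn, a rotation vector about the tool's x, y, z in units of 90 degrees (1.0 is 90 degrees). A call has 1 to 12 rows; each row is the pose to reach, as a shift and turn from the pose commanded when the call began, along the tool's axes at that moment; what a row does not reach only later rows make up. A row lasts 1/10 s, in which the tool goes at most 50 mm and 8.59 degrees, less where a joint would pass 70% of its speed; a pose out of reach is approached as far as the arm can. A call with a number of a shift or a turn outside -1 to 1 is refused whole. A call with a gripper value outside its range is refused whole. "grip" is the opening, from 0 (shut) to 1 (fully open), set as the call begins (left out, the last holds). The fingers move at their own pace and stop on an object; the grip force is fixed at half the most. Time passes only in rows, so rows that repeat a pose let the fingers close. It gives the time, the measured TCP pose, the force, the opening and the grip force at its end, in the units of the state.
- readout.read_state(): the state, without advancing time (a new reading comes with each control period).
- viewer.capture(name): name is "side" or "top"; returns (picture, depth): 480x640x3 uint8, red, green, blue; 480x640 float32, m along the optical axis (not along the pixel's ray), 0 where there is no reading.
- viewer.camera_info(name): a dict with "fx", "fy", "cx", "cy" (pixels), "R" (3x3) and "t" (3): a world point X has camera coordinates R X + t. Camera axes: x right, y down, z forward; pixel columns grow to the right and rows downward; lengths in m; the calibration is good to about 2 mm. A picture is of the moment at which its call begins. camera_info takes no time and is no camera call.
- ticket.hand_in(): hands the job in; it is judged then, once.
The state is a dict: "time_s": time; "joint_positions": joint angles; "qvel": joint speeds; "tau": joint torques, N m; "position": TCP position; "tcp_rot": TCP orientation; "force": force on the tool from outside, world axes, zero at the start; "moment": the same for the moment, N m; "opening": opening from 0.0 (shut) to 1.0 (fully open); "grasp_force": force on a finger pad.
Only numpy, scipy, OpenCV 4.12 (cv2) and the standard library are available. Lean on these libraries where they do the work, as an engineer would, in place of code of your own. Each camera call takes 0.05 s, during which the arm holds its last target. There are 200 camera calls.

## Task

The wear test is over and its tooling is to be shipped: pull down the drop-front guard of the stylus station, move every stylus from it into the carton, head up, one in each narrow cell, and stand the stemmed weight from the bench upright in the carton's large compartment. When everything is packed, fold the carton's short flap fully down and then the long flap over it, and also push the station's guard fully back up. Leave the other things on the bench where they are.

Things in the scene. Friction and masses are not known exactly. Their poses are not given: they have to be found in the camera images.
- station: fixed stylus station, 85 x 190 x 135 mm high, open above once the guard is down. x to the back, y left; origin on the bench, below the guard's hinge line, mid width. Black block, top at z = 60 mm, has 4 square 18 mm pockets at x = 24, y = -54, -18, 18, 54 mm, floor at z = 12 mm. Cheeks at y = +-85 mm, 10 mm thick, 135 mm high, x from 0 to 60 mm
- guard (a joint): drop-front guard, hinged at its bottom edge along station y, 30 mm above the bench. 0 = upright, closed; 1.5 rad (stop) = pulled down to station -x. Framed clear panel 154 x 105 x 8 mm; its 36 mm lip covers the styluses when closed and stands up when the guard is down. Stiff hinge, stays where left; about 4 N at the bar moves it. Swings clear of the styluses
- guard_hinge (a point): point on the guard's hinge axis, middle of its width; turns with the guard (at guard = 0 its axes are the station's; its z points from the hinge to the pull bar at every angle)
- guard_bar (a point): middle of the guard's round pull bar: 11 mm thick, 110 mm long along station y, on thin posts at +-48 mm, 62 mm beyond the guard's top edge, 167 mm from the hinge axis (197 mm above the bench when closed, 42 mm when fully down). At every angle it can be pinched from above, fingers closing along station x, tool vertical
- rod1: stylus: steel shaft 14 mm diameter x 80 mm, with a grey cylindrical head 24 mm diameter x 25 mm on top; 105 mm overall, about 60 g. Origin at the centre of the shaft's lower end, z along the shaft towards the head. Starts head up in one of the station's pockets. May be absent (2 to 4 are present).
- rod2: stylus: steel shaft 14 mm diameter x 80 mm, with a grey cylindrical head 24 mm diameter x 25 mm on top; 105 mm overall, about 60 g. Origin at the centre of the shaft's lower end, z along the shaft towards the head. Starts head up in one of the station's pockets. May be absent (2 to 4 are present).
- rod3: stylus: steel shaft 14 mm diameter x 80 mm, with a grey cylindrical head 24 mm diameter x 25 mm on top; 105 mm overall, about 60 g. Origin at the centre of the shaft's lower end, z along the shaft towards the head. Starts head up in one of the station's pockets. May be absent (2 to 4 are present).
- rod4: stylus: steel shaft 14 mm diameter x 80 mm, with a grey cylindrical head 24 mm diameter x 25 mm on top; 105 mm overall, about 60 g. Origin at the centre of the shaft's lower end, z along the shaft towards the head. Starts head up in one of the station's pockets. May be absent (2 to 4 are present).
- weight: loose steel weight standing on the bench: disc 44 mm diameter x 22 mm with an upright stem 14 mm diameter, 75 mm overall, about 250 g. Origin at the centre of its underside, z up the stem.
- carton: fixed open carton, outside 143 (x) x 110 (y) x 120 mm high, walls 4 mm. Origin on the bench, at its centre. At the +y side 4 narrow cells, centres x = -51, -17, 17, 51, y = 36.5 mm, each 31 x 29 mm, partitions 80 mm high; floor at z = 4 mm; a stylus in a cell ends 109 mm above the bench. The rest is one large compartment, x -67 to 67, y -51 to 19 mm
- flap_short (a joint): carton's short flap, 45 mm long, 143 mm wide, 3 mm thick, hinged on the carton's +y rim (axis along carton x, at y = +55 mm, 121.5 mm above the bench). 0 = folded flat over the carton, 1.57 = upright, up to 2.6 rad = splayed outwards. Light; stays where it is left; starts splayed; pushed inwards on its outer face it swings up and over.
- flap_long (a joint): carton's long flap, 75 mm long, 143 mm wide, 3 mm thick, hinged on the carton's -y rim (axis along carton x, at y = -55 mm, 125.5 mm above the bench). 0 = folded flat over the short flap, 1.57 = upright, up to 2.6 rad = splayed outwards. Light; stays where it is left; starts splayed; pushed inwards on its outer face it swings up and over.
- mouse_a: bystander, leave alone: white computer mouse, 112 x 60 x 34 mm; origin at its underside
- driver: bystander, leave alone: screwdriver lying down, about 170 mm long
- jar: bystander, leave alone: small closed jar, 56 mm diameter, 70 mm tall; origin at its underside
- collar: bystander, leave alone: aluminium collar ring, 52 mm diameter, 18 mm high; origin at its underside
- clampknob: bystander, leave alone: black clamp knob lying loose, 44 mm diameter, 30 mm tall; origin at its underside
- caliper_case: bystander, leave alone: flat grey case, 180 x 60 x 22 mm; origin at its underside
Things that resemble listed ones, but are neither listed nor needed, are in the scene too. What is shaped like the weight but red is not meant.

How it is judged (in metres and radians):
On the way, in this order (a step that is already met when the one before it is completed fails the run):
1. the guard is pulled down (past 1.3 rad) (value of joint guard above 1.3 rad), for 0.2 s.
2. every stylus stands head up in the narrow cells and the weight stands in the large compartment, both flaps still open (x of rod1 in the frame of carton between -0.068 and 0.068 m and y of rod1 in the frame of carton between 0.0205 and 0.055 m and z of each of rod1, rod2, rod3, rod4 in the frame of carton below 0.012 m and angle between each of rod1, rod2, rod3, rod4's own z axis and vertical below 0.35 rad and x of rod2 in the frame of carton between -0.068 and 0.068 m and y of rod2 in the frame of carton between 0.0205 and 0.055 m and x of rod3 in the frame of carton between -0.068 and 0.068 m and y of rod3 in the frame of carton between 0.0205 and 0.055 m and x of rod4 in the frame of carton between -0.068 and 0.068 m and y of rod4 in the frame of carton between 0.0205 and 0.055 m and x of weight in the frame of carton between -0.07 and 0.07 m and y of weight in the frame of carton between -0.055 and 0.021 m and z of weight in the frame of carton below 0.014 m and angle between weight's own z axis and vertical below 0.3 rad and value of joint each of flap_short, flap_long above 0.6 rad), for 0.3 s.
3. the short flap is folded down (below 0.15 rad) while the long flap is not yet (above 0.4 rad) (value of joint flap_short below 0.15 rad and value of joint flap_long above 0.4 rad), for 0.2 s.
4. the long flap is folded down over it (below 0.15 rad) (value of joint each of flap_short, flap_long below 0.15 rad), for 0.2 s.
At the end, for the whole second after the job is handed in: Every stylus stands head up on the floor of a narrow cell (within 0.35 rad, foot under 12 mm above the bench), the weight upright on the floor of the large compartment (0.3 rad), both flaps down (below 0.15 rad), guard closed (below 0.08 rad), all at rest (all of step 4 and x of rod1 in the frame of carton between -0.068 and 0.068 m and y of rod1 in the frame of carton between 0.0205 and 0.055 m and z of each of rod1, rod2, rod3, rod4 in the frame of carton below 0.012 m and angle between each of rod1, rod2, rod3, rod4's own z axis and vertical below 0.35 rad and x of rod2 in the frame of carton between -0.068 and 0.068 m and y of rod2 in the frame of carton between 0.0205 and 0.055 m and x of rod3 in the frame of carton between -0.068 and 0.068 m and y of rod3 in the frame of carton between 0.0205 and 0.055 m and x of rod4 in the frame of carton between -0.068 and 0.068 m and y of rod4 in the frame of carton between 0.0205 and 0.055 m and x of weight in the frame of carton between -0.07 and 0.07 m and y of weight in the frame of carton between -0.055 and 0.021 m and z of weight in the frame of carton below 0.014 m and angle between weight's own z axis and vertical below 0.3 rad and value of joint guard below 0.08 rad and linear speed of each of rod1, rod2, rod3, rod4, weight below 0.03 m/s); the robot touches nothing.
It fails at once if a bystander is moved more than 30 mm (distance of any of mouse_a, driver, jar, collar, clampknob, caliper_case from where it was at the start of the episode above 0.03 m).
Of rod1, rod2, rod3, rod4 only 2 to 4 are there at a start; the rules pass over those that are not, and their reading is None.
At some moment in a run one of weight may be knocked a few centimetres aside while the robot is not near it.
It also fails if it takes over 210 s, if anything falls off the work surface, if the arm or the gripper's body presses on something with over 40 N, if the wrist force passes 120 N, or if a joint passes its speed limit or range.

## Working session

There is one attempt and no reset: what is moved stays moved. The work goes in short steps, Python scripts to look and compute and a tool call to move; the robot and the scene stay as the last step left them, time stands still between calls to the robot, and variables do not carry over. Pictures are saved under pics/ and viewed, at most 14 in all, crops included, and the job is handed in when it is done.

Besides the shell and the picture viewer there is one more tool, called after "Call:" as name([rows], argument=value, ...), one row to a line, values as JSON. send_rows: Moves the arm, as the interface text tells. Shifts and turns lie within -1 to 1; 1 stands for 250 mm of shift or 90 degrees of turn. Its arguments: {"type":"object","properties":{"moves":{"type":"array"},"grip":{"type":"number"}},"required":["moves"]}

```bash
ls; mkdir -p pics
python3 - <<'E'
from rig import readout, viewer
import cv2, numpy as np
s=readout.read_state(); print(s)
for n in("side","top"):
    p,d=viewer.capture(n); cv2.imwrite(f"pics/{n}0.png",p[:,:,::-1]); np.savez(f"{n}0.npz",p=p,d=d)
    print(n,viewer.camera_info(n))
E
```

```text
pics
{'time_s': 0.0, 'joint_positions': array([ 5.88133790e+01,  3.02766209e+01,  8.21562525e+01, -1.28595545e-03,
        6.76871557e+01, -1.02266303e+01]), 'qvel': array([-0.02891866, -0.11554693,  0.03173496, -0.01011777, -0.06480223,
        0.00094292]), 'tau': array([ 6.49678805e-04, -4.40032268e+01, -1.76594335e+01,  6.33468828e-02,
        5.81604894e-02, -1.61035432e-04]), 'position': array([0.22316519, 0.58302875, 0.2215975 ]), 'tcp_rot': array([[-9.33833314e-01,  3.57706869e-01, -1.06703401e-03],
       [ 3.57708287e-01,  9.33831639e-01, -1.80290903e-03],
       [ 3.51517174e-04, -2.06530342e-03, -9.99997805e-01]]), 'force': array([-0.14429952,  0.23980296, -0.45781885]), 'moment': array([-0.04245389,  0.01367475, -0.02284864]), 'grasp_force': 0.0, 'opening': 0.9966162668715098}
side {'fx': 469.8870028321035, 'fy': 469.8870028321035, 'cx': 309.76240105819994, 'cy': 240.7153542869565, 'R': array([[-0.95741926, -0.28812161, -0.01828353],
       [-0.1978963 ,  0.70107661, -0.68507565],
       [ 0.21020325, -0.65228638, -0.72824245]]), 't': array([0.55465992, 0.2047026 , 1.00435973])}
top {'fx': 597.6696218460421, 'fy': 597.6696218460421, 'cx': 322.9905367263053, 'cy': 227.9501451068524, 'R': array([[-8.48763375e-05, -9.99928334e-01, -1.19716436e-02],
       [-9.96817734e-01,  1.03891347e-03, -7.97077499e-02],
       [ 7.97144750e-02,  1.19267814e-02, -9.96746384e-01]]), 't': array([-0.01463461,  0.5543585 ,  1.43216918])}
```

View pics/top0.png

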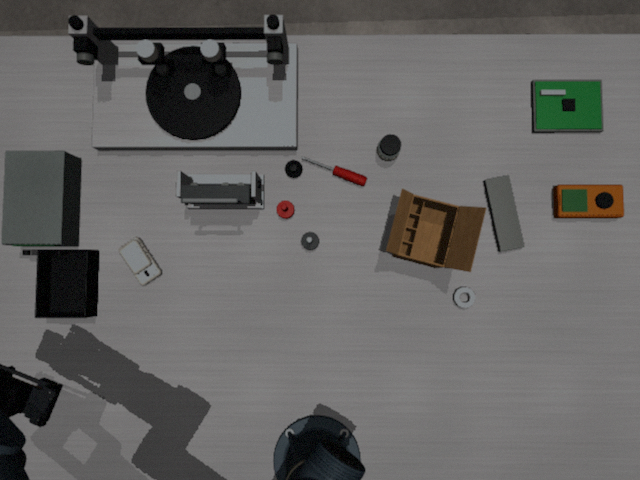

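View pics/side0.png

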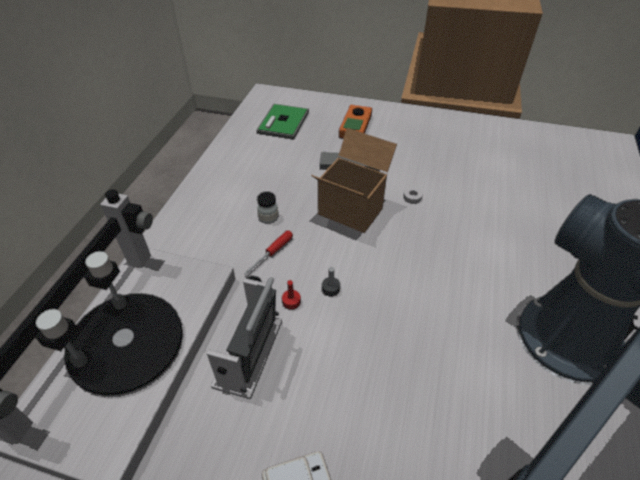

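Top view: the station is at (220,188) with its guard facing the robot. The carton is at (432,230), short flap on the left and long flap on the right. Two things are weight-shaped: grey at (310,241) and red at (285,210). The grey one fits, because red is excluded. I'll confirm it in enlarged crops.

```bash
cat > h.py <<'E'
import numpy as np, cv2
from rig import readout, viewer
def snap(n):
    p,d=viewer.capture(n); return p,d
def world(n,d):
    c=viewer.camera_info(n); v,u=np.mgrid[0:480,0:640]
    X=np.stack([(u-c['cx'])/c['fx']*d,(v-c['cy'])/c['fy']*d,d],-1)
    W=(X-c['t'])@c['R']; W[d<=0]=np.nan; return W
def proj(n,P):
    c=viewer.camera_info(n); q=np.atleast_2d(P)@c['R'].T+c['t']
    return np.c_[q[:,0]/q[:,2]*c['fx']+c['cx'],q[:,1]/q[:,2]*c['fy']+c['cy']]
def tri(ut,us):
    A=[];b=[]
    for n,(u,v) in(("top",ut),("side",us)):
        c=viewer.camera_info(n)
        for k,w in((0,(u-c['cx'])/c['fx']),(1,(v-c['cy'])/c['fy'])):
            A.append(c['R'][k]-w*c['R'][2]); b.append(w*c['t'][2]-c['t'][k])
    x,r,_,_=np.linalg.lstsq(np.array(A),np.array(b),rcond=None); return x
def crop(p,u0,v0,u1,v1,s,name):
    cv2.imwrite(name,cv2.resize(p[v0:v1,u0:u1,::-1],None,fx=s,fy=s,interpolation=cv2.INTER_CUBIC))
E
python3 - <<'E'
from h import *
T=np.load('top0.npz');S=np.load('side0.npz')
a=cv2.resize(T['p'][150:280,165:325],(400,325),interpolation=cv2.INTER_CUBIC)
b=cv2.resize(T['p'][170:290,370:500],(352,325),interpolation=cv2.INTER_CUBIC)
c=cv2.resize(S['p'][260:400,200:350],(295,275),interpolation=cv2.INTER_CUBIC)
d=cv2.resize(S['p'][120:240,310:420],(252,275),interpolation=cv2.INTER_CUBIC)
im=np.zeros((600,752,3),np.uint8); im[:325,:400]=a; im[:325,400:]=b; im[325:,:295]=c; im[325:,300:552]=d
im=np.clip(im.astype(float)*1.8,0,255).astype(np.uint8)
cv2.imwrite('pics/crop0.png',im[:,:,::-1])
W=world('top',T['d']);V=world('side',S['d'])
print('bench z',np.nanmedian(W[300:330,350:450,2]),np.nanmedian(V[200:210,450:470,2]))
for n,w in(('top',W),('side',V)):
    m=(w[...,2]>.04)&(w[...,2]<.22)&(w[...,0]>.35)&(w[...,0]<.72)
    pts=w[m]
    for lo,hi in((.1,.4),(-.45,-.1)):
        q=pts[(pts[:,1]>lo)&(pts[:,1]<hi)]; print(n,len(q),q.min(0) if len(q) else 0,q.max(0) if len(q) else 0)
    # weight stems
    for nm,(u,v) in (('grey',(310,241)),('red',(285,210))) if n=='top' else (('grey',(331,285)),('red',(291,297))):
        print(n,nm,w[v-8:v+9:4,u-8:u+9:4].reshape(-1,3).round(3).tolist()[::3])
E
```

```text
bench z -0.0004180730157006279 0.0006376354360654005
top 1946 [0.59598243 0.13215945 0.04013983] [0.67789967 0.31828823 0.20964555]
top 3769 [ 0.4485014  -0.3662703   0.04007673] [ 0.63254687 -0.15467998  0.19226208]
top grey [[0.544, 0.037, 0.001], [0.542, 0.007, 0.022], [0.529, 0.024, 0.073], [0.534, -0.002, 0.001], [0.52, 0.015, 0.074], [0.513, 0.036, 0.017], [0.513, 0.007, 0.029], [0.504, 0.027, -0.001], [0.504, -0.003, 0.008]]
top red [[0.621, 0.1, -0.001], [0.618, 0.068, 0.02], [0.603, 0.084, 0.071], [0.609, 0.059, 0.018], [0.596, 0.076, 0.042], [0.591, 0.099, 0.002], [0.588, 0.068, 0.025], [0.581, 0.09, -0.003], [0.581, 0.059, 0.001]]
side 3649 [0.59425855 0.13619165 0.04000822] [0.67632835 0.32526797 0.20592847]
side 4611 [ 0.44822303 -0.36618862  0.04006676] [ 0.63141022 -0.15474641  0.19016932]
side grey [[0.55, -0.012, 0.001], [0.522, -0.021, -0.0], [0.534, 0.012, 0.019], [0.506, 0.005, 0.021], [0.52, 0.025, 0.025], [0.537, 0.035, 0.018], [0.509, 0.032, 0.023], [0.526, 0.039, 0.011], [0.501, 0.026, 0.004]]
side red [[0.631, 0.048, 0.0], [0.603, 0.042, 0.003], [0.612, 0.07, 0.019], [0.585, 0.065, 0.023], [0.597, 0.085, 0.029], [0.613, 0.095, 0.021], [0.586, 0.09, 0.024], [0.602, 0.1, 0.016], [0.58, 0.083, 0.003]]
```

View pics/crop0.png

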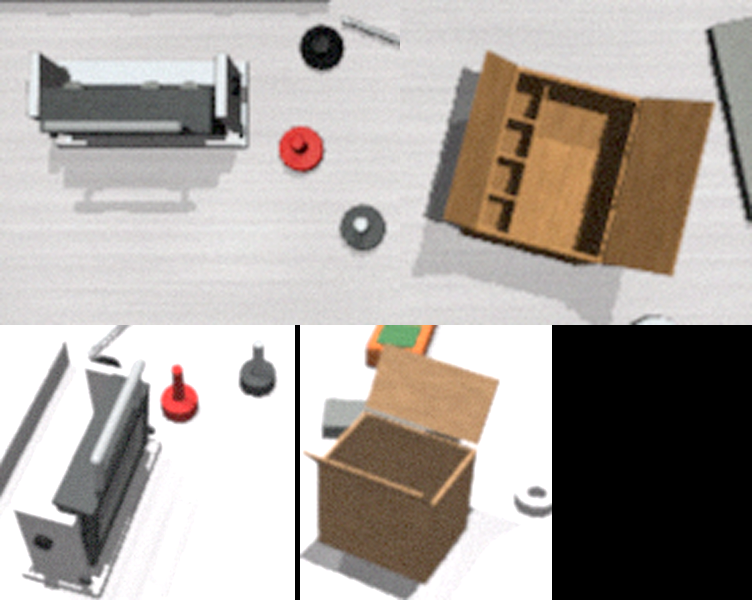

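The crops confirm it: the grey weight at crop (362,228) is the one to move, and the red one at (300,148) stays. The guard is closed and the cells are on the carton's left side. Next I'll fit the station and carton poses to both depth clouds.

```bash
cat > fit.py <<'E'
from h import *
from scipy.optimize import least_squares
def sdf(P,c,h):
    q=np.abs(P-c)-h
    return np.linalg.norm(np.maximum(q,0),axis=1)+np.minimum(q.max(1),0)
def loc(P,p):
    c,s=np.cos(p[2]),np.sin(p[2]); d=P[:,:2]-p[:2]
    return np.c_[c*d[:,0]+s*d[:,1],-s*d[:,0]+c*d[:,1],P[:,2]]
def hinge(P,y0,z0,a,L,sgn):   # flap: a=0 lies inward (sgn=-1 for +y rim)
    y=(P[:,1]-y0)*sgn; z=P[:,2]-z0
    return np.c_[P[:,0],y*np.cos(a)+z*np.sin(a),-y*np.sin(a)+z*np.cos(a)]
def carton(P,p):
    L=loc(P,p); b=[((0,53,.0),(71.5,2,120)),((0,-53,0),(71.5,2,120)),((69.5,0,0),(2,55,120)),((-69.5,0,0),(2,55,120)),((0,20,0),(67,1.2,84)),((0,0,0),(71,55,4))]
    b+=[((x,36,0),(1.2,17,84)) for x in(-34,0,34)]
    D=[sdf(L,np.array(c)/1e3,np.array(h)/1e3) for c,h in b]
    for y,z,a,l,s in((.055,.1215,p[3],.045,-1),(-.055,.1255,p[4],.075,1)):
        D.append(sdf(hinge(L,y,z,a,l,s),np.array([0,l/2,0]),np.array([.0715,l/2,.0015])))
    return np.abs(np.min(D,0))
def station(P,p,a=0):
    L=loc(P,p); b=[((30,85,67.5),(30,5,67.5)),((30,-85,67.5),(30,5,67.5))]
    D=[sdf(L,np.array(c)/1e3,np.array(h)/1e3) for c,h in b]
    k=np.array([-p[3]*0,0,.03]); y=np.abs(L[:,1]); bx,bz=-.167*np.sin(a)+p[3],.03+.167*np.cos(a)
    D.append(np.linalg.norm(np.c_[L[:,0]-bx,np.maximum(y-.055,0),L[:,2]-bz],axis=1)-.0055)
    return np.abs(np.min(D,0))
def go(f,P,x0,n=4):
    x=np.array(x0,float)
    for t in(.03,.015,.008):
        m=f(P,x)<t; r=least_squares(lambda q:f(P[m],q),x,loss='soft_l1',f_scale=.002); x=r.x
    return x,np.sqrt(np.mean(np.square(r.fun if 0 else f(P[m],x)))),m.sum(),len(P)
def cloud(fs=('top0.npz','side0.npz')):
    return [world(n,np.load(f)['d']).reshape(-1,3) for n,f in zip(('top','side'),fs)]
def sel(P,x0,x1,y0,y1,z0,z1):
    return P[(P[:,0]>x0)&(P[:,0]<x1)&(P[:,1]>y0)&(P[:,1]<y1)&(P[:,2]>z0)&(P[:,2]<z1)]
E
python3 - <<'E'
from fit import *
C=cloud()
for P in C+[np.vstack(C)]:
    q=sel(P,.40,.66,-.39,-.13,.012,.25)
    print('carton',*go(carton,q,[.54,-.245,-.2,2.3,2.3]))
    q=sel(P,.55,.72,.11,.35,.075,.25)
    print('station',*go(station,q,[.61,.225,0,0]))
for P in C:
    q=sel(P,.48,.56,-.03,.06,.03,.085); print('weight stem',np.median(q,0),q.max(0),len(q), sel(P,.48,.56,-.03,.06,.008,.085)[:,:2].mean(0))
E
```

```text
carton [ 0.5425522  -0.2530002  -0.25926063  2.22328556  2.16125543] 0.001139913883488725 4054 4130
station [ 0.61529509  0.22871057 -0.01143671 -0.01344542] 0.002378477675992123 746 1716
carton [ 0.53889417 -0.25131105 -0.25582452  2.2027323   2.17731283] 0.0013123648401622459 5194 5238
station [ 0.61157223  0.2268551   0.02186637 -0.01124905] 0.0024274013347168593 1373 3006
carton [ 0.53918041 -0.25197581 -0.25932328  2.21956337  2.16678528] 0.0012946444890818475 9248 9368
station [ 0.61255216  0.22727854  0.01367971 -0.01158212] 0.0024437206480090227 2111 4722
weight stem [0.52411351 0.01770051 0.07369367] [0.53146822 0.02434469 0.07972543] 34 [0.52410207 0.01800259]
weight stem [0.52282498 0.02263921 0.05824676] [0.53047026 0.0273607  0.07888753] 99 [0.52189817 0.0241618 ]
```

Run:
```python
from fit import *
C=cloud()
for n,P in zip(('top','side'),C):
    q=sel(P,.5,.72,.11,.35,.180,.25); q=q[np.abs(q[:,2]-.197)<.02]
    print(n,'bar',q.mean(0),q.min(0),q.max(0),len(q),np.rad2deg(np.polyfit(q[:,1],q[:,0],1)[0]))
    f=least_squares(lambda p:np.hypot(q[:,0]-p[0]-p[2]*(q[:,1]-.228),q[:,2]-p[1])-.0055,[.6,.197,0],loss='soft_l1',f_scale=.002);print(f.x)
    for lo,hi in((.29,.34),(.12,.155)):
        q=sel(P,.5,.72,lo,hi,.130,.140); print(n,'cheek top',q.min(0),q.max(0),q.mean(0),len(q))
# refit station heights >0.1 both yaw free with bar offset 0
for P in C+[np.vstack(C)]:
    q=sel(P,.55,.72,.11,.35,.132,.25); q=q[(q[:,2]>.18)|(q[:,1]<.155)|(q[:,1]>.3)]
    print(*go(station,q,[.61,.228,0,0]))
```

```text
top bar [0.60136358 0.22989631 0.19991121] [0.59598243 0.16805474 0.19203374] [0.60801273 0.28855429 0.20964555] 308 0.815227208348749
[ 0.60192369  0.19690608 -0.0022693 ]
top cheek top [0.60388562 0.29224881 0.13003753] [0.67789967 0.31786001 0.13998965] [0.64315491 0.31001994 0.13529562] 138
top cheek top [0.60370873 0.13767659 0.13034518] [0.67779508 0.1549723  0.13981404] [0.64524323 0.14380996 0.13494533] 113
side bar [0.5989469  0.2332741  0.20036708] [0.59425855 0.1699565  0.1803509 ] [0.6056108  0.28840951 0.20592847] 369 0.09670929638597305
[0.60023552 0.19680077 0.00713709]
side cheek top [0.60224968 0.29014544 0.13002875] [0.67520512 0.31925793 0.13991087] [0.6382023  0.31137828 0.1353514 ] 255
side cheek top [0.60719626 0.13619165 0.130176  ] [0.67422343 0.15165752 0.13930692] [0.65385804 0.14395297 0.13492713] 98
[ 6.15461433e-01  2.26558181e-01  4.47045268e-04 -1.35465338e-02] 0.002411294799336032 529 584
[ 0.61274723  0.22700968  0.00321423 -0.01248978] 0.00209458248947619 687 752
[ 0.61387705  0.22681782  0.00496132 -0.01295049] 0.0022502025886111054 1214 1336
```

Run:
```python
from fit import *
C=cloud()
for n,P in zip(('top','side'),C):
    for lo,hi in((.306,.318),(.137,.149)):
        q=sel(P,.55,.72,lo,hi,.128,.142); print(n,lo,np.histogram(q[:,0],np.arange(.59,.69,.006))[0])
    q=sel(P,.55,.72,.155,.30,.03,.18)
    H=np.histogram2d(q[:,0],q[:,2],[np.arange(.58,.70,.01),np.arange(.03,.18,.015)])[0].astype(int); print(H)
```

```text
top 0.306 [ 0  0  0  2  3 12 10 10 13 11 13 14 10 14  9  0]
top 0.137 [ 0  0  0  0  5 10 12  9 12 12  8 12 12 12  9  0]
[[  0   0   0   0   0   0   0   0   0]
 [  0   0   0   0   0   0   0   0   0]
 [  0   0   0   0   0   0   1  31   0]
 [ 17  40   1   0   0   0   1 172   0]
 [  2   3   3   0   0   0   2 262   0]
 [  0   5   4   0   0   0   2 304   1]
 [  0   6   3   0   0  28   8  73   0]
 [  0  28  32   0   1  27   1   0   0]
 [  0   5   0   0   0   0   0   0   0]
 [  0   0   0   0   0   0   0   0   0]
 [  0   0   0   0   0   0   0   0   0]]
side 0.306 [ 0  0  1  0 19 16 20 19 18 20 19 21 18 17  5  0]
side 0.137 [ 0  0  0  0  0  0  6  8  7 14 14 17 17 16  3  0]
[[  0   0   0   0   0   0   0   0   0]
 [  0   0   0   0   0   0   0   0   1]
 [  1   3  15  60 109  42 112 303  34]
 [102 144  87  50   0   0   0 159   0]
 [  1  11   9   0   1   0   0 221   0]
 [  0  17  12   3   7  13   0 351   0]
 [  0   0   0   0   0   9   0  59   0]
 [  0   0   0   0   0   0   0   0   0]
 [  0   0   0   0   0   0   0   0   0]
 [  0   0   0   0   0   0   0   0   0]
 [  0   0   0   0   0   0   0   0   0]]
```

Working picture: the hinge is at about (0.6135, 0.2275, 0.03), and the guard starts about 0.07 rad ajar, which puts the bar at (0.601, 0.229, 0.197). I'll move above the bar in two steps.

Call:
send_rows([
  [-0.96,-0.39,-0.2,0,0,0.38],
  [-0.96,-0.39,-0.2,0,0,0.38],
  [-0.96,-0.39,-0.2,0,0,0.38],
  [-0.96,-0.39,-0.2,0,0,0.38],
  [-0.96,-0.39,-0.2,0,0,0.38],
  [-0.96,-0.39,-0.2,0,0,0.38],
  [-0.96,-0.39,-0.2,0,0,0.38],
], grip=0.6)

```text
time_s: 0.8
position: [0.4144, 0.4054, 0.2727]
tcp_rot: [[-0.568, 0.823, 0.0], [0.823, 0.568, 0.0], [0.0, 0.0, -1.0]]
force: [-0.3, -0.1, -0.6]
opening: 0.605
grasp_force: 0.0
```

```bash
cat > to.py <<'E'
# to.py x y z yawdeg(of tool y axis in world): units for one send_rows call
import sys; from h import *
from scipy.spatial.transform import Rotation as R
def to(x,y,z,yaw=None):
    s=readout.read_state(); M=s['tcp_rot']; d=M.T@(np.array([x,y,z])-s['position'])/.25
    c,k=np.cos(np.deg2rad(yaw)),np.sin(np.deg2rad(yaw))
    G=np.array([[-k,c,0],[c,k,0],[0,0,-1]]).T; G=np.c_[np.cross([c,k,0],[0,0,-1]),[c,k,0],[0,0,-1]]
    r=R.from_matrix(M.T@G).as_rotvec(degrees=True)/90
    print(round(s['time_s'],2),s['position'].round(4),'yaw',round(np.degrees(np.arctan2(M[1,1],M[0,1])),2),'->',d.round(3),r.round(3),'op',round(s['opening'],3),'gf',round(s['grasp_force'],1),'F',s['force'].round(1))
if __name__=='__main__': to(*map(float,sys.argv[1:]))
E
python3 to.py .601 .229 .26 0
```

```text
0.8 [0.4144 0.4054 0.2727] yaw 34.62 -> [-1.005  0.213  0.051] [ 0.    -0.     0.385] op 0.605 gf 0.0 F [-0.3 -0.1 -0.6]
```

Call:
send_rows([
  [-1.0,0.213,0.05,0,0,0.385],
  [-1.0,0.213,0.05,0,0,0.385],
  [-1.0,0.213,0.05,0,0,0.385],
  [-1.0,0.213,0.05,0,0,0.385],
  [-1.0,0.213,0.05,0,0,0.385],
  [-1.0,0.213,0.05,0,0,0.385],
  [-1.0,0.213,0.05,0,0,0.385],
])

```text
time_s: 1.5
position: [0.5988, 0.2324, 0.2587]
tcp_rot: [[-0.003, 1.0, -0.003], [1.0, 0.003, 0.0], [0.001, -0.003, -1.0]]
force: [-0.2, -0.5, -0.2]
opening: 0.6
grasp_force: 0.0
```

```bash
python3 to.py .601 .229 .180 0
```

```text
1.5 [0.5988 0.2324 0.2587] yaw 0.15 -> [-0.014  0.01   0.315] [-0.002 -0.     0.002] op 0.6 gf 0.0 F [-0.2 -0.5 -0.2]
```

Call:
send_rows([
  [0,0.006,0.15,0,0,0],
  [0,0.006,0.315,0,0,0],
  [0,0.006,0.315,0,0,0],
])

```text
time_s: 1.8
position: [0.5939, 0.2336, 0.1755]
tcp_rot: [[-0.007, 1.0, -0.015], [1.0, 0.007, -0.002], [-0.002, -0.015, -1.0]]
force: [-0.6, 0.2, 0.0]
opening: 0.596
grasp_force: 0.0
```

Call:
send_rows([
  [0,0,0,0,0,0],
  [0,0,0,0,0,0],
  [0,0,0,0,0,0],
  [0,0,0,0,0,0],
  [0,0,0,0,0,0],
  [0,0,0,0,0,0],
], grip=0)

```text
time_s: 2.4
position: [0.601, 0.2319, 0.1819]
tcp_rot: [[-0.003, 1.0, 0.001], [1.0, 0.003, 0.0], [0.0, 0.001, -1.0]]
force: [0.2, 0.0, 0.8]
opening: 0.141
grasp_force: 0.8
```

Call:
send_rows([
  [0,-0.05,0.006,0,0,0],
  [0,-0.115,0.019,0,0,0],
  [0,-0.179,0.039,0,0,0],
  [0,-0.24,0.065,0,0,0],
  [0,-0.299,0.097,0,0,0],
  [0,-0.354,0.134,0,0,0],
  [0,-0.405,0.177,0,0,0],
  [0,-0.452,0.225,0,0,0],
  [0,-0.493,0.278,0,0,0],
  [0,-0.529,0.334,0,0,0],
  [0,-0.56,0.393,0,0,0],
  [0,-0.584,0.456,0,0,0],
], grip=0)

```text
time_s: 3.6
position: [0.4579, 0.2328, 0.0681]
tcp_rot: [[-0.002, 1.0, 0.008], [1.0, 0.002, 0.003], [0.003, 0.008, -1.0]]
force: [3.2, 2.6, 1.8]
opening: 0.11
grasp_force: 30.0
```

Call:
send_rows([
  [0,-0.018,0.066,0,0,0],
  [0,-0.027,0.115,0,0,0],
  [0,-0.031,0.15,0,0,0],
  [0,-0.031,0.15,0,0,0],
  [0,-0.031,0.15,0,0,0],
], grip=0)

```text
time_s: 4.1
position: [0.4502, 0.2327, 0.0299]
tcp_rot: [[-0.002, 1.0, 0.006], [1.0, 0.002, 0.002], [0.002, 0.006, -1.0]]
force: [3.3, 4.6, -3.7]
opening: 0.116
grasp_force: 30.0
```

Call:
send_rows([
  [0,0,0,0,0,0],
  [0,0,0,0,0,0],
  [0,0,0,0,0,0],
  [0,0,0,0,0,0],
], grip=0.45)

```text
time_s: 4.5
position: [0.4462, 0.2311, 0.0297]
tcp_rot: [[-0.003, 1.0, -0.002], [1.0, 0.003, -0.001], [-0.001, -0.002, -1.0]]
force: [-0.2, 0.4, -0.9]
opening: 0.387
grasp_force: 0.0
```

Call:
send_rows([
  [0,0,-0.2,0,0,0],
  [0,0,-0.4,0,0,0],
  [0,-0.2,-0.6,0,0,0],
  [0,-0.2,-0.8,0,0,0],
  [0,-0.2,-0.8,0,0,0],
  [0,-0.2,-0.8,0,0,0],
])

```text
time_s: 5.1
position: [0.3975, 0.2317, 0.2325]
tcp_rot: [[-0.004, 1.0, 0.006], [1.0, 0.004, 0.002], [0.001, 0.006, -1.0]]
force: [0.3, 0.1, -0.7]
opening: 0.448
grasp_force: 0.0
```

Run:
```python
from fit import *
for n in('top','side'):
    p,d=snap(n); np.savez(n+'1.npz',p=p,d=d)
    if n=='top': a=cv2.resize(p[150:260,165:325],(480,330),interpolation=cv2.INTER_CUBIC)
    else: b=cv2.resize(p[240:400,170:350],(304,270),interpolation=cv2.INTER_CUBIC)
im=np.zeros((600,480,3),np.uint8); im[:330]=a; im[330:,:304]=b
cv2.imwrite('pics/c1.png',np.clip(im*1.8,0,255).astype(np.uint8)[:,:,::-1])
C=cloud(('top1.npz','side1.npz'))
for n,P in zip(('top','side'),C):
    q=sel(P,.60,.69,.155,.30,.095,.125)
    print(n,np.histogram(q[:,1],np.arange(.15,.305,.006)),)
    for y in(.2275-.054,.2275-.018,.2275+.018,.2275+.054):
        r=q[np.abs(q[:,1]-y)<.018]
        t=r[r[:,2]>.112] if len(r) else r
        if len(t)>8: print(y,len(t),t.mean(0),(t.min(0)+t.max(0))/2,t.max(0)-t.min(0))
```

```text
top (array([ 0,  1, 26, 27, 27, 17,  1,  0, 31, 26, 30, 14,  0,  0,  0,  0,  0,
        0,  0,  1, 28, 30, 29, 16,  0]), array([0.15 , 0.156, 0.162, 0.168, 0.174, 0.18 , 0.186, 0.192, 0.198,
       0.204, 0.21 , 0.216, 0.222, 0.228, 0.234, 0.24 , 0.246, 0.252,
       0.258, 0.264, 0.27 , 0.276, 0.282, 0.288, 0.294, 0.3  ]))
0.17350000000000002 80 [0.64145389 0.17345508 0.11690498] [0.64159645 0.17403221 0.11747921] [0.02285284 0.02344852 0.01092235]
0.20950000000000002 81 [0.64206407 0.20987406 0.1172392 ] [0.64234723 0.20973053 0.11861281] [0.02175596 0.0213439  0.01253674]
0.28150000000000003 80 [0.64202057 0.28167984 0.11678823] [0.64169721 0.2821772  0.11787255] [0.02313184 0.02312727 0.01155841]
side (array([ 0,  0, 17, 29, 45, 73,  3,  0, 15, 30, 46, 71,  6,  0,  0,  0,  0,
        0,  0,  0, 24, 32, 56, 60,  1]), array([0.15 , 0.156, 0.162, 0.168, 0.174, 0.18 , 0.186, 0.192, 0.198,
       0.204, 0.21 , 0.216, 0.222, 0.228, 0.234, 0.24 , 0.246, 0.252,
       0.258, 0.264, 0.27 , 0.276, 0.282, 0.288, 0.294, 0.3  ]))
0.17350000000000002 103 [0.63955084 0.17533886 0.11714311] [0.63987873 0.17406822 0.11677685] [0.02269935 0.02269566 0.00900916]
0.20950000000000002 111 [0.63918523 0.21181589 0.11710915] [0.63961913 0.21030322 0.11703161] [0.02321652 0.02321278 0.009229  ]
0.28150000000000003 126 [0.63948853 0.28334017 0.11736066] [0.63998779 0.28209978 0.1161504 ] [0.0229089  0.02344209 0.00828808]
```

View pics/c1.png

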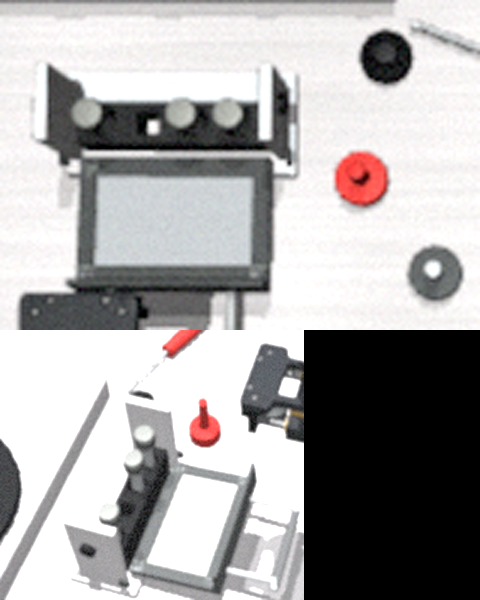

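Three styluses, with heads at crop (87,112), (181,113) and (228,112). In world coordinates x ≈ 0.641 and y = 0.282, 0.210, 0.174, tops at z = 0.117. The guard is flat. I'll start with the rod at y = 0.174.

Call:
send_rows([
  [-0.23,0.97,0.05,0,0,0],
  [-0.23,0.97,0.05,0,0,0],
  [-0.23,0.97,0.05,0,0,0],
  [-0.23,0.97,0.05,0,0,0],
  [-0.23,0.97,0.05,0,0,0],
  [-0.23,0.97,0.05,0,0,0],
  [-0.23,0.97,0.05,0,0,0],
  [-0.23,0.97,0.05,0,0,0],
], grip=0.5)

```text
time_s: 6.0
position: [0.6377, 0.1746, 0.215]
tcp_rot: [[-0.003, 1.0, -0.005], [1.0, 0.003, -0.0], [-0.0, -0.005, -1.0]]
force: [-1.2, 0.0, -0.2]
opening: 0.497
grasp_force: 0.0
```

```bash
python3 to.py .6408 .1738 .099 0
```

```text
6.0 [0.6377 0.1746 0.215 ] yaw 0.2 -> [-0.003  0.015  0.464] [-0.003  0.     0.002] op 0.497 gf 0.0 F [-1.2  0.  -0.2]
```

Call:
send_rows([
  [-0.003,0.006,0.2,0,0,0],
  [-0.003,0.006,0.36,0,0,0],
  [-0.003,0.006,0.455,0,0,0],
  [-0.003,0.006,0.455,0,0,0],
  [-0.003,0.006,0.455,0,0,0],
  [-0.003,0.006,0.455,0,0,0],
])

```text
time_s: 6.6
position: [0.6423, 0.1745, 0.1058]
tcp_rot: [[-0.004, 1.0, 0.004], [1.0, 0.004, 0.0], [0.0, 0.004, -1.0]]
force: [-0.9, 0.3, 0.1]
opening: 0.495
grasp_force: 0.0
```

Call:
send_rows([
  [0,0,0,0,0,0],
  [0,0,0,0,0,0],
  [0,0,0,0,0,0],
  [0,0,0,0,0,0],
  [0,0,0,0,0,0],
], grip=0)

```text
time_s: 7.1
position: [0.6416, 0.1739, 0.1043]
tcp_rot: [[-0.003, 1.0, 0.001], [1.0, 0.003, 0.0], [0.0, 0.001, -1.0]]
force: [-1.0, 0.1, 3.2]
opening: 0.262
grasp_force: 30.0
```

Call:
send_rows([
  [0,0,-0.15,0,0,0],
  [0,0,-0.35,0,0,0],
  [0,0,-0.55,0,0,0],
  [0,0,-0.7,0,0,0],
  [0,0,-0.7,0,0,0],
], grip=0)

```text
time_s: 7.6
position: [0.645, 0.1744, 0.2859]
tcp_rot: [[-0.003, 1.0, 0.014], [1.0, 0.003, 0.001], [0.001, 0.014, -1.0]]
force: [-0.3, 0.8, 0.1]
opening: 0.263
grasp_force: 30.0
```

```bash
python3 to.py .5328 -.2129 .275 -14.8; python3 to.py .587 -.02 .275 -7.4
```

```text
7.6 [0.645  0.1744 0.2859] yaw 0.2 -> [-1.548 -0.455  0.035] [ 0.009 -0.002  0.167] op 0.263 gf 30.0 F [-0.3  0.8  0.1]
7.6 [0.645  0.1744 0.2859] yaw 0.2 -> [-0.777 -0.235  0.039] [ 0.009 -0.001  0.084] op 0.263 gf 30.0 F [-0.3  0.8  0.1]
```

Call:
send_rows([
  [-0.16,-0.045,0.02,0,0,0.02],
  [-0.34,-0.1,0.02,0,0,0.04],
  [-0.54,-0.16,0.02,0,0,0.06],
  [-0.72,-0.215,0.02,0,0,0.084],
  [-0.777,-0.235,0.02,0,0,0.084],
], grip=0)

```text
time_s: 8.1
position: [0.5811, -0.0245, 0.2722]
tcp_rot: [[0.133, 0.991, -0.003], [0.991, -0.133, -0.001], [-0.002, -0.003, -1.0]]
force: [-0.2, -0.1, 0.2]
opening: 0.266
grasp_force: 30.0
```

Call:
send_rows([
  [-0.18,-0.03,0,0,0,0.02],
  [-0.36,-0.06,0,0,0,0.04],
  [-0.54,-0.08,0,0,0,0.06],
  [-0.7,-0.1,0,0,0,0.082],
  [-0.793,-0.116,0,0,0,0.082],
  [-0.793,-0.116,0,0,0,0.082],
  [-0.793,-0.116,0,0,0,0.082],
  [-0.793,-0.116,0,0,0,0.082],
], grip=0)

```text
time_s: 8.9
position: [0.529, -0.212, 0.273]
tcp_rot: [[0.253, 0.967, -0.001], [0.967, -0.253, 0.001], [0.001, -0.001, -1.0]]
force: [0.7, -0.8, -0.1]
opening: 0.265
grasp_force: 30.0
```

```bash
python3 to.py .5328 -.2129 .275 -14.8
python3 - <<'E'
from fit import *
for n in('top','side'):
    p,d=snap(n); np.savez(n+'2.npz',p=p,d=d)
    if n=='top': a=cv2.resize(p[160:290,365:495],(390,390),interpolation=cv2.INTER_CUBIC)
    else: b=cv2.resize(p[50:245,290:420],(260,390),interpolation=cv2.INTER_CUBIC)
cv2.imwrite('pics/c2.png',np.clip(np.hstack([a,b])*1.8,0,255).astype(np.uint8)[:,:,::-1])
E
```

```text
8.9 [ 0.529 -0.212  0.273] yaw -14.68 -> [ 0.001  0.016 -0.008] [-0.001 -0.001  0.001] op 0.265 gf 30.0 F [ 0.7 -0.8 -0.1]
```

View pics/c2.png

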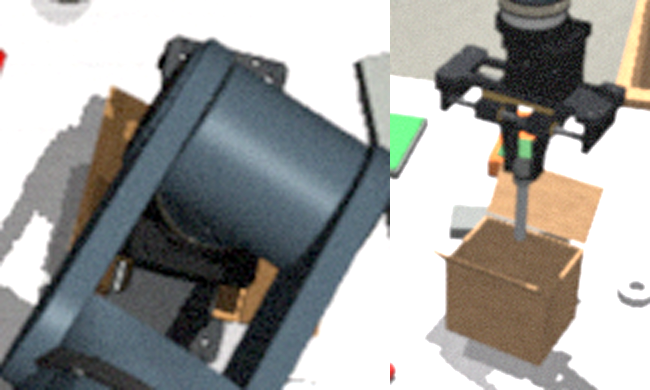

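The rod hangs straight at side-crop (520,210), over the cells. Lowering it.

Call:
send_rows([
  [0.001,0.014,0.1,0,0,0],
  [0.001,0.014,0.2,0,0,0],
  [0.001,0.014,0.3,0,0,0],
  [0.001,0.014,0.4,0,0,0],
  [0.001,0.014,0.4,0,0,0],
  [0.001,0.014,0.5,0,0,0],
], grip=0)

```text
time_s: 9.6
position: [0.5352, -0.2147, 0.1512]
tcp_rot: [[0.253, 0.967, 0.006], [0.967, -0.253, -0.004], [-0.002, 0.007, -1.0]]
force: [1.0, -0.1, -0.5]
opening: 0.259
grasp_force: 30.0
```

```bash
python3 to.py .5328 -.2129 .099 -14.8
```

```text
9.6 [ 0.5352 -0.2147  0.1512] yaw -14.66 -> [ 0.005 -0.012  0.209] [0.004 0.001 0.002] op 0.259 gf 30.0 F [ 1.  -0.1 -0.5]
```

Call:
send_rows([
  [0,-0.005,0.08,0,0,0],
  [0,-0.005,0.15,0,0,0],
  [0,-0.005,0.2,0,0,0],
  [0,-0.005,0.205,0,0,0],
  [0,-0.005,0.205,0,0,0],
], grip=0)

```text
time_s: 10.1
position: [0.5318, -0.2138, 0.0979]
tcp_rot: [[0.254, 0.967, 0.001], [0.967, -0.254, -0.001], [-0.0, 0.001, -1.0]]
force: [0.7, 0.8, -0.5]
opening: 0.264
grasp_force: 30.0
```

Call:
send_rows([
  [0,0,0,0,0,0],
  [0,0,0,0,0,0],
  [0,0,0,0,0,0],
], grip=0.42)

```text
time_s: 10.4
position: [0.5317, -0.2141, 0.0982]
tcp_rot: [[0.255, 0.967, 0.001], [0.967, -0.255, -0.001], [-0.001, 0.002, -1.0]]
force: [0.9, 0.5, -0.1]
opening: 0.401
grasp_force: 0.0
```

Call:
send_rows([
  [0,0,-0.15,0,0,0],
  [0,0,-0.35,0,0,0],
  [0,0,-0.53,0,0,0],
  [0,0,-0.7,0,0,0],
  [0,0,-0.7,0,0,0],
])

```text
time_s: 10.9
position: [0.5348, -0.216, 0.2797]
tcp_rot: [[0.254, 0.967, 0.013], [0.967, -0.254, -0.008], [-0.005, 0.015, -1.0]]
force: [0.2, -0.6, -0.3]
opening: 0.421
grasp_force: 0.0
```

```bash
python3 to.py .587 -.02 .27 -7.4
```

```text
10.9 [ 0.5348 -0.216   0.2797] yaw -14.74 -> [0.811 0.002 0.035] [ 0.009  0.004 -0.082] op 0.421 gf 0.0 F [ 0.2 -0.6 -0.3]
```

Call:
send_rows([
  [0.811,0.002,0.02,0,0,-0.082],
  [0.811,0.002,0.02,0,0,-0.082],
  [0.811,0.002,0.02,0,0,-0.082],
  [0.811,0.002,0.02,0,0,-0.082],
  [0.811,0.002,0.02,0,0,-0.082],
], grip=0.5)

```text
time_s: 11.4
position: [0.5832, -0.0121, 0.2665]
tcp_rot: [[0.122, 0.993, -0.001], [0.993, -0.122, 0.003], [0.003, -0.001, -1.0]]
force: [-0.8, -0.6, 0.8]
opening: 0.496
grasp_force: 0.0
```

Call:
send_rows([
  [0.94,0.095,0.2,0,0,-0.082],
  [0.94,0.095,0.2,0,0,-0.082],
  [0.94,0.095,0.2,0,0,-0.082],
  [0.94,0.095,0.2,0,0,-0.082],
  [0.94,0.095,0.2,0,0,-0.082],
  [0.94,0.095,0.2,0,0,-0.082],
  [0.94,0.095,0.2,0,0,-0.082],
  [0.94,0.095,0.2,0,0,-0.082],
  [0.94,0.095,0.2,0,0,-0.082],
])

```text
time_s: 12.3
position: [0.6371, 0.2103, 0.2177]
tcp_rot: [[0.002, 1.0, 0.0], [1.0, -0.002, -0.0], [-0.0, 0.0, -1.0]]
force: [0.4, -0.6, 0.2]
opening: 0.497
grasp_force: 0.0
```

```bash
python3 to.py .6408 .2099 .099 0
```

```text
12.3 [0.6371 0.2103 0.2177] yaw -0.12 -> [-0.001  0.015  0.475] [ 0.     0.    -0.001] op 0.497 gf 0.0 F [ 0.4 -0.6  0.2]
```

Call:
send_rows([
  [0,0.012,0.2,0,0,0],
  [0,0.012,0.36,0,0,0],
  [0,0.012,0.478,0,0,0],
  [0,0.012,0.478,0,0,0],
  [0,0.012,0.478,0,0,0],
  [0,0.012,0.478,0,0,0],
])

```text
time_s: 12.9
position: [0.642, 0.2118, 0.1004]
tcp_rot: [[0.001, 1.0, 0.005], [1.0, -0.001, 0.001], [0.001, 0.005, -1.0]]
force: [1.1, 0.3, 0.3]
opening: 0.5
grasp_force: 0.0
```

Call:
send_rows([
  [0,0,0,0,0,0],
  [0,0,0,0,0,0],
  [0,0,0,0,0,0],
  [0,0,0,0,0,0],
  [0,0,0,0,0,0],
], grip=0)

```text
time_s: 13.4
position: [0.6404, 0.2123, 0.0987]
tcp_rot: [[-0.0, 1.0, 0.001], [1.0, 0.0, 0.0], [0.0, 0.001, -1.0]]
force: [-0.2, 1.5, 4.8]
opening: 0.269
grasp_force: 30.0
```

Call:
send_rows([
  [0,0,-0.15,0,0,0],
  [0,0,-0.35,0,0,0],
  [0,0,-0.55,0,0,0],
  [0,0,-0.71,0,0,0],
  [0,0,-0.71,0,0,0],
], grip=0)

```text
time_s: 13.9
position: [0.6438, 0.213, 0.283]
tcp_rot: [[-0.0, 1.0, 0.015], [1.0, 0.0, 0.002], [0.002, 0.015, -1.0]]
force: [0.7, -0.1, -0.1]
opening: 0.27
grasp_force: 30.0
```

```bash
python3 to.py .604 -.005 .275 -7.4
```

```text
13.9 [0.6438 0.213  0.283 ] yaw 0.02 -> [-0.872 -0.16   0.028] [ 0.009 -0.002  0.083] op 0.27 gf 30.0 F [ 0.7 -0.1 -0.1]
```

Call:
send_rows([
  [-0.16,-0.03,0.02,0,0,0.02],
  [-0.34,-0.06,0.02,0,0,0.04],
  [-0.54,-0.1,0.02,0,0,0.06],
  [-0.72,-0.13,0.02,0,0,0.083],
  [-0.872,-0.16,0.02,0,0,0.083],
], grip=0)

```text
time_s: 14.4
position: [0.5986, -0.008, 0.2688]
tcp_rot: [[0.131, 0.991, -0.003], [0.991, -0.131, -0.0], [-0.0, -0.003, -1.0]]
force: [0.9, -0.0, -0.8]
opening: 0.266
grasp_force: 30.0
```

Call:
send_rows([
  [-0.18,-0.01,0,0,0,0.02],
  [-0.36,-0.02,0,0,0,0.04],
  [-0.54,-0.03,0,0,0,0.06],
  [-0.7,-0.03,0,0,0,0.082],
  [-0.87,-0.04,0,0,0,0.082],
  [-0.87,-0.04,0,0,0,0.082],
  [-0.87,-0.04,0,0,0,0.082],
  [-0.87,-0.04,0,0,0,0.082],
], grip=0)

```text
time_s: 15.2
position: [0.5614, -0.2189, 0.2693]
tcp_rot: [[0.256, 0.967, -0.002], [0.967, -0.256, 0.002], [0.001, -0.002, -1.0]]
force: [0.4, 0.8, -0.4]
opening: 0.26
grasp_force: 30.0
```

```bash
python3 to.py .5661 -.2196 .160 -14.8
```

```text
15.2 [ 0.5614 -0.2189  0.2693] yaw -14.81 -> [0.002 0.02  0.437] [-0.001 -0.001 -0.   ] op 0.26 gf 30.0 F [ 0.4  0.8 -0.4]
```

Call:
send_rows([
  [0.002,0.016,0.1,0,0,0],
  [0.002,0.016,0.2,0,0,0],
  [0.002,0.016,0.3,0,0,0],
  [0.002,0.016,0.4,0,0,0],
  [0.002,0.016,0.47,0,0,0],
  [0.002,0.016,0.47,0,0,0],
  [0.002,0.016,0.47,0,0,0],
], grip=0)

```text
time_s: 15.9
position: [0.5662, -0.2194, 0.1529]
tcp_rot: [[0.254, 0.967, -0.0], [0.967, -0.254, 0.0], [0.0, -0.001, -1.0]]
force: [0.3, -0.0, -0.1]
opening: 0.267
grasp_force: 30.0
```

```bash
python3 to.py .5661 -.2196 .113 -14.8
```

```text
15.9 [ 0.5662 -0.2194  0.1529] yaw -14.73 -> [-0.001 -0.     0.159] [-0.    -0.     0.001] op 0.267 gf 30.0 F [ 0.3 -0.  -0.1]
```

Call:
send_rows([
  [0,0,0.08,0,0,0],
  [0,0,0.15,0,0,0],
  [0,0,0.156,0,0,0],
  [0,0,0.156,0,0,0],
  [0,0,0.156,0,0,0],
], grip=0)

```text
time_s: 16.4
position: [0.5669, -0.2211, 0.1154]
tcp_rot: [[0.256, 0.967, 0.003], [0.967, -0.256, -0.002], [-0.001, 0.003, -1.0]]
force: [-0.1, -0.2, -0.2]
opening: 0.266
grasp_force: 30.0
```

Call:
send_rows([
  [0,0,0,0,0,0],
  [0,0,0,0,0,0],
  [0,0,0,0,0,0],
  [0,0,0,0,0,0],
], grip=0.42)

```text
time_s: 16.8
position: [0.566, -0.2209, 0.1141]
tcp_rot: [[0.256, 0.967, 0.0], [0.967, -0.256, -0.0], [-0.0, 0.0, -1.0]]
force: [-0.0, 0.3, -0.2]
opening: 0.415
grasp_force: 0.0
```

Call:
send_rows([
  [0,0,-0.15,0,0,0],
  [0,0,-0.35,0,0,0],
  [0,0,-0.53,0,0,0],
  [0,0,-0.64,0,0,0],
  [0,0,-0.64,0,0,0],
])

```text
time_s: 17.3
position: [0.5685, -0.2222, 0.2793]
tcp_rot: [[0.256, 0.967, 0.01], [0.967, -0.256, -0.006], [-0.003, 0.011, -1.0]]
force: [0.5, 0.5, -0.1]
opening: 0.42
grasp_force: 0.0
```

```bash
python3 to.py .604 .02 .27 -7.4
```

```text
17.3 [ 0.5685 -0.2222  0.2793] yaw -14.83 -> [ 0.973 -0.111  0.033] [ 0.007  0.002 -0.083] op 0.42 gf 0.0 F [ 0.5  0.5 -0.1]
```

Call:
send_rows([
  [0.97,-0.111,0.02,0,0,-0.083],
  [0.97,-0.111,0.02,0,0,-0.083],
  [0.97,-0.111,0.02,0,0,-0.083],
  [0.97,-0.111,0.02,0,0,-0.083],
  [0.97,-0.111,0.02,0,0,-0.083],
  [0.97,-0.111,0.02,0,0,-0.083],
], grip=0.5)

```text
time_s: 17.9
position: [0.6002, 0.0266, 0.2673]
tcp_rot: [[0.122, 0.993, -0.003], [0.993, -0.122, 0.003], [0.003, -0.003, -1.0]]
force: [-0.1, -0.4, -0.2]
opening: 0.503
grasp_force: 0.0
```

Call:
send_rows([
  [1.0,0.015,0.2,0,0,-0.082],
  [1.0,0.015,0.2,0,0,-0.082],
  [1.0,0.015,0.2,0,0,-0.082],
  [1.0,0.015,0.2,0,0,-0.082],
  [1.0,0.015,0.2,0,0,-0.082],
  [1.0,0.015,0.2,0,0,-0.082],
  [1.0,0.015,0.2,0,0,-0.082],
  [1.0,0.015,0.2,0,0,-0.082],
  [1.0,0.015,0.2,0,0,-0.082],
])

```text
time_s: 18.8
position: [0.6372, 0.2661, 0.219]
tcp_rot: [[0.002, 1.0, -0.0], [1.0, -0.002, -0.001], [-0.001, -0.0, -1.0]]
force: [-0.0, 0.5, -0.5]
opening: 0.497
grasp_force: 0.0
```

```bash
python3 to.py .6408 .282 .099 0
```

```text
18.8 [0.6372 0.2661 0.219 ] yaw -0.12 -> [0.064 0.014 0.48 ] [-0.     0.    -0.001] op 0.497 gf 0.0 F [-0.   0.5 -0.5]
```

Call:
send_rows([
  [0.06,0.012,0.1,0,0,0],
  [0.06,0.012,0.22,0,0,0],
  [0.06,0.012,0.36,0,0,0],
  [0.06,0.012,0.482,0,0,0],
  [0.06,0.012,0.482,0,0,0],
  [0.06,0.012,0.482,0,0,0],
  [0.06,0.012,0.482,0,0,0],
])

```text
time_s: 19.5
position: [0.6419, 0.2829, 0.1009]
tcp_rot: [[0.001, 1.0, 0.004], [1.0, -0.001, 0.001], [0.001, 0.004, -1.0]]
force: [-0.0, -0.4, -0.3]
opening: 0.502
grasp_force: 0.0
```

Call:
send_rows([
  [0,0,0,0,0,0],
  [0,0,0,0,0,0],
  [0,0,0,0,0,0],
  [0,0,0,0,0,0],
  [0,0,0,0,0,0],
], grip=0)

```text
time_s: 20.0
position: [0.6404, 0.2835, 0.0992]
tcp_rot: [[-0.0, 1.0, 0.001], [1.0, 0.0, 0.0], [0.0, 0.001, -1.0]]
force: [-0.8, 0.2, 3.9]
opening: 0.263
grasp_force: 30.0
```

Call:
send_rows([
  [0,0,-0.15,0,0,0],
  [0,0,-0.35,0,0,0],
  [0,0,-0.55,0,0,0],
  [0,0,-0.71,0,0,0],
  [0,0,-0.71,0,0,0],
], grip=0)

```text
time_s: 20.5
position: [0.6437, 0.2845, 0.284]
tcp_rot: [[-0.001, 1.0, 0.015], [1.0, 0.0, 0.004], [0.004, 0.015, -1.0]]
force: [1.0, 1.1, 0.1]
opening: 0.264
grasp_force: 30.0
```

```bash
python3 to.py .62 .04 .275 -7.4
```

```text
20.5 [0.6437 0.2845 0.284 ] yaw 0.03 -> [-0.978 -0.096  0.031] [ 0.009 -0.003  0.083] op 0.264 gf 30.0 F [1.  1.1 0.1]
```

Call:
send_rows([
  [-0.16,-0.015,0.02,0,0,0.02],
  [-0.34,-0.03,0.02,0,0,0.04],
  [-0.54,-0.05,0.02,0,0,0.06],
  [-0.72,-0.07,0.02,0,0,0.083],
  [-0.9,-0.09,0.02,0,0,0.083],
  [-0.98,-0.096,0.02,0,0,0.083],
], grip=0)

```text
time_s: 21.1
position: [0.6145, 0.0345, 0.2693]
tcp_rot: [[0.133, 0.991, -0.003], [0.991, -0.133, -0.001], [-0.002, -0.003, -1.0]]
force: [-0.1, 1.0, -0.5]
opening: 0.266
grasp_force: 30.0
```

Call:
send_rows([
  [-0.18,0.01,0,0,0,0.02],
  [-0.36,0.02,0,0,0,0.04],
  [-0.54,0.03,0,0,0,0.06],
  [-0.7,0.04,0,0,0,0.082],
  [-0.87,0.05,0,0,0,0.082],
  [-1.0,0.054,0,0,0,0.082],
  [-1.0,0.054,0,0,0,0.082],
  [-1.0,0.054,0,0,0,0.082],
  [-1.0,0.054,0,0,0,0.082],
], grip=0)

```text
time_s: 22.0
position: [0.5965, -0.2101, 0.2699]
tcp_rot: [[0.255, 0.967, -0.002], [0.967, -0.255, 0.002], [0.001, -0.002, -1.0]]
force: [-0.6, -0.5, -0.6]
opening: 0.26
grasp_force: 30.0
```

```bash
python3 to.py .5988 -.229 .150 -14.8
```

```text
22.0 [ 0.5965 -0.2101  0.2699] yaw -14.79 -> [-0.071  0.029  0.479] [-0.001 -0.001  0.   ] op 0.26 gf 30.0 F [-0.6 -0.5 -0.6]
```

Call:
send_rows([
  [-0.071,0.023,0,0,0,0],
  [-0.071,0.023,0.1,0,0,0],
  [-0.071,0.023,0.2,0,0,0],
  [-0.071,0.023,0.3,0,0,0],
  [-0.071,0.023,0.4,0,0,0],
  [-0.071,0.023,0.46,0,0,0],
  [-0.071,0.023,0.46,0,0,0],
  [-0.071,0.023,0.46,0,0,0],
], grip=0)

```text
time_s: 22.8
position: [0.5984, -0.2301, 0.156]
tcp_rot: [[0.255, 0.967, 0.0], [0.967, -0.255, -0.0], [-0.0, 0.0, -1.0]]
force: [-0.3, -0.2, -0.5]
opening: 0.266
grasp_force: 30.0
```

```bash
python3 to.py .5988 -.229 .124 -14.8
```

```text
22.8 [ 0.5984 -0.2301  0.156 ] yaw -14.79 -> [0.005 0.    0.128] [0. 0. 0.] op 0.266 gf 30.0 F [-0.3 -0.2 -0.5]
```

Call:
send_rows([
  [0,0,0.08,0,0,0],
  [0,0,0.125,0,0,0],
  [0,0,0.125,0,0,0],
  [0,0,0.125,0,0,0],
  [0,0,0.125,0,0,0],
], grip=0)

```text
time_s: 23.3
position: [0.5986, -0.2304, 0.1256]
tcp_rot: [[0.256, 0.967, 0.002], [0.967, -0.256, -0.001], [-0.001, 0.002, -1.0]]
force: [-0.0, -0.6, 0.3]
opening: 0.267
grasp_force: 30.0
```

Call:
send_rows([
  [0,0,0,0,0,0],
  [0,0,0,0,0,0],
  [0,0,0,0,0,0],
  [0,0,0,0,0,0],
], grip=0.42)

```text
time_s: 23.7
position: [0.598, -0.2301, 0.1248]
tcp_rot: [[0.256, 0.967, 0.0], [0.967, -0.256, -0.0], [-0.0, 0.0, -1.0]]
force: [-0.0, 0.8, -0.5]
opening: 0.412
grasp_force: 0.0
```

Call:
send_rows([
  [0,0,-0.15,0,0,0],
  [0,0,-0.35,0,0,0],
  [0,0,-0.53,0,0,0],
  [0,0,-0.6,0,0,0],
  [0,0,-0.6,0,0,0],
])

```text
time_s: 24.2
position: [0.5998, -0.2311, 0.2788]
tcp_rot: [[0.256, 0.967, 0.007], [0.967, -0.256, -0.004], [-0.002, 0.008, -1.0]]
force: [0.8, 0.4, -0.5]
opening: 0.42
grasp_force: 0.0
```

```bash
python3 to.py .45 -.03 .27 0
```

```text
24.2 [ 0.5998 -0.2311  0.2788] yaw -14.83 -> [ 0.624 -0.785  0.027] [ 0.005  0.002 -0.165] op 0.42 gf 0.0 F [ 0.8  0.4 -0.5]
```

Call:
send_rows([
  [0.624,-0.785,0,0,0,-0.165],
  [0.624,-0.785,0,0,0,-0.165],
  [0.624,-0.785,0,0,0,-0.165],
  [0.624,-0.785,0,0,0,-0.165],
  [0.624,-0.785,0,0,0,-0.165],
  [0.624,-0.785,0,0,0,-0.165],
], grip=0.5)

```text
time_s: 24.8
position: [0.441, -0.0239, 0.2722]
tcp_rot: [[-0.004, 1.0, -0.01], [1.0, 0.004, 0.005], [0.005, -0.01, -1.0]]
force: [-0.4, 0.4, 0.0]
opening: 0.503
grasp_force: 0.0
```

Call:
send_rows([
  [0.8,-0.12,0,0,0,0],
  [0.8,-0.12,0,0,0,0],
  [0.8,-0.12,0,0,0,0],
  [0.8,-0.12,0,0,0,0],
  [0.8,-0.12,0,0,0,0],
])

```text
time_s: 25.3
position: [0.4159, 0.1755, 0.2732]
tcp_rot: [[-0.008, 1.0, -0.003], [1.0, 0.008, 0.002], [0.002, -0.003, -1.0]]
force: [-0.5, 0.6, -0.0]
opening: 0.502
grasp_force: 0.0
```

Run:
```python
from fit import *
for n in('top','side'):
    p,d=snap(n); np.savez(n+'3.npz',p=p,d=d)
    if n=='top': a=cv2.resize(p[160:290,275:495],(660,390),interpolation=cv2.INTER_CUBIC)
cv2.imwrite('pics/c3.png',np.clip(a*1.8,0,255).astype(np.uint8)[:,:,::-1])
C=cloud(('top3.npz','side3.npz'))
for n,P in zip(('top','side'),C):
    q=sel(P,.45,.60,-.07,.066,.06,.09); print(n,'stem',q.mean(0),(q.min(0)+q.max(0))/2,q.max(0),len(q))
    q=sel(P,.40,.66,-.39,-.13,.012,.25)
    x=go(carton,q,[.54,-.252,-.258,2.2,2.17]); print(x)
    L=loc(P,x[0]); q=L[(np.abs(L[:,0])<.066)&(L[:,1]>.02)&(L[:,1]<.05)&(L[:,2]>.09)&(L[:,2]<.116)]
    for k in(-.051,-.017,.017,.051):
        r=q[np.abs(q[:,0]-k)<.015]; print(k,len(r),np.median(r,0) if len(r) else '')
```

```text
top stem [0.5248316  0.01855262 0.07515807] [0.52525922 0.01834039 0.07314724] [0.53117966 0.02431682 0.07919981] 29
(array([ 0.53940833, -0.25246511, -0.26195708,  2.23413853,  2.15861421]), np.float64(0.001502555953364155), np.int64(4002), 4314)
-0.051 1 [-0.06445006  0.03990438  0.1158318 ]
-0.017 94 [-0.01709488  0.03723984  0.10739464]
0.017 95 [0.01853386 0.03706861 0.1083706 ]
0.051 96 [0.050567   0.03721988 0.10812977]
side stem [0.52334633 0.02116511 0.07197035] [0.52362198 0.01975723 0.07016616] [0.52964587 0.02733333 0.07925093] 45
(array([ 0.53993688, -0.25102934, -0.26566641,  2.19171538,  2.17889417]), np.float64(0.0012782925886684318), np.int64(1954), 1980)
-0.051 0 
-0.017 13 [-0.01015636  0.04926993  0.10981175]
0.017 15 [0.02015162 0.02785926 0.10928798]
0.051 18 [0.04960753 0.02959465 0.11000106]
```

View pics/c3.png

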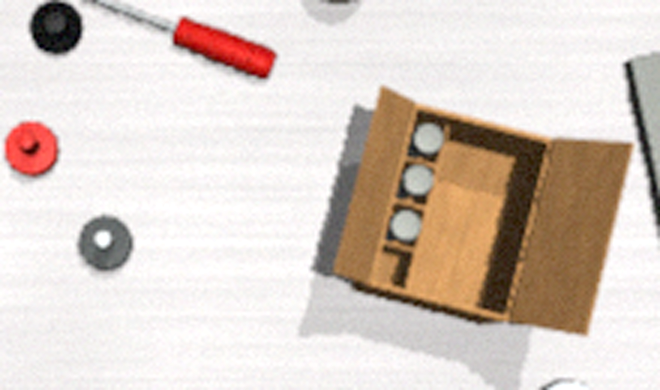

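All three styluses are seated in cells, with heads at crop (429,138), (418,181) and (407,226). The grey weight's stem is unmoved, at (103,240). Now the weight.

```bash
python3 to.py .5243 .0195 .14 0
```

```text
25.4 [0.4174 0.1718 0.2733] yaw 0.22 -> [-0.61   0.427  0.533] [-0.001  0.001  0.002] op 0.499 gf 0.0 F [ 0.6 -0.2  0.4]
```

Call:
send_rows([
  [-0.16,0.11,0.1,0,0,0],
  [-0.32,0.22,0.2,0,0,0],
  [-0.48,0.33,0.35,0,0,0],
  [-0.61,0.43,0.5,0,0,0],
  [-0.61,0.43,0.53,0,0,0],
  [-0.61,0.43,0.53,0,0,0],
  [-0.61,0.43,0.53,0,0,0],
], grip=0.5)

```text
time_s: 26.1
position: [0.5247, 0.0168, 0.1411]
tcp_rot: [[0.003, 1.0, -0.003], [1.0, -0.003, 0.001], [0.001, -0.003, -1.0]]
force: [-0.2, 0.6, 0.1]
opening: 0.499
grasp_force: 0.0
```

```bash
python3 to.py .5243 .0195 .056 0
```

```text
26.1 [0.5247 0.0168 0.1411] yaw -0.19 -> [ 0.01  -0.001  0.34 ] [-0.002 -0.    -0.002] op 0.499 gf 0.0 F [-0.2  0.6  0.1]
```

Call:
send_rows([
  [0.01,-0.002,0.15,0,0,0],
  [0.01,-0.002,0.3,0,0,0],
  [0.01,-0.002,0.34,0,0,0],
  [0.01,-0.002,0.34,0,0,0],
  [0.01,-0.002,0.34,0,0,0],
])

```text
time_s: 26.6
position: [0.5261, 0.0211, 0.0586]
tcp_rot: [[-0.001, 1.0, 0.002], [1.0, 0.001, -0.0], [-0.0, 0.002, -1.0]]
force: [0.5, -0.0, 0.4]
opening: 0.502
grasp_force: 0.0
```

Call:
send_rows([
  [0,0,0,0,0,0],
  [0,0,0,0,0,0],
  [0,0,0,0,0,0],
  [0,0,0,0,0,0],
  [0,0,0,0,0,0],
], grip=0)

```text
time_s: 27.1
position: [0.5248, 0.0211, 0.0572]
tcp_rot: [[-0.0, 1.0, -0.001], [1.0, 0.0, 0.0], [0.0, -0.001, -1.0]]
force: [-0.9, -0.5, 1.1]
opening: 0.148
grasp_force: 30.0
```

Call:
send_rows([
  [0,0,-0.1,0,0,0],
  [0,0,-0.25,0,0,0],
  [0,0,-0.4,0,0,0],
  [0,0,-0.6,0,0,0],
  [0,0,-0.75,0,0,0],
  [0,0,-0.75,0,0,0],
  [0,0,-0.75,0,0,0],
], grip=0)

```text
time_s: 27.8
position: [0.5247, 0.0211, 0.2446]
tcp_rot: [[-0.0, 1.0, 0.0], [1.0, 0.0, -0.0], [-0.0, 0.0, -1.0]]
force: [1.0, 0.3, -2.8]
opening: 0.145
grasp_force: 30.0
```

```bash
python3 to.py .5369 -.20 .245 -14.8
```

```text
27.8 [0.5247 0.0211 0.2446] yaw 0.01 -> [-0.884  0.048 -0.001] [0.    0.    0.165] op 0.145 gf 30.0 F [ 1.   0.3 -2.8]
```

Call:
send_rows([
  [-0.16,0.01,0,0,0,0.03],
  [-0.34,0.02,0,0,0,0.07],
  [-0.52,0.03,0,0,0,0.11],
  [-0.7,0.04,0,0,0,0.15],
  [-0.884,0.048,0,0,0,0.165],
  [-0.884,0.048,0,0,0,0.165],
], grip=0)

```text
time_s: 28.4
position: [0.5367, -0.2059, 0.2415]
tcp_rot: [[0.262, 0.965, -0.003], [0.965, -0.262, -0.002], [-0.002, -0.002, -1.0]]
force: [0.1, 0.3, -2.2]
opening: 0.15
grasp_force: 30.0
```

Call:
send_rows([
  [-0.13,0.035,0,0,0,0],
  [-0.246,0.065,0,0,0,0],
  [-0.246,0.065,0,0,0,0],
  [-0.246,0.065,0,0,0,0],
  [-0.246,0.065,0,0,0,0],
], grip=0)

```text
time_s: 28.9
position: [0.5361, -0.2619, 0.2426]
tcp_rot: [[0.256, 0.967, -0.004], [0.967, -0.256, 0.003], [0.002, -0.004, -1.0]]
force: [-0.9, -0.3, -2.8]
opening: 0.147
grasp_force: 30.0
```

```bash
python3 to.py .5369 -.2636 .063 -14.8
```

```text
28.9 [ 0.5361 -0.2619  0.2426] yaw -14.81 -> [-0.007  0.008  0.718] [-0.003 -0.001 -0.   ] op 0.147 gf 30.0 F [-0.9 -0.3 -2.8]
```

Call:
send_rows([
  [-0.005,0.003,0.12,0,0,0],
  [-0.005,0.003,0.24,0,0,0],
  [-0.005,0.003,0.36,0,0,0],
  [-0.005,0.003,0.48,0,0,0],
  [-0.005,0.003,0.6,0,0,0],
  [-0.005,0.003,0.68,0,0,0],
  [-0.005,0.003,0.71,0,0,0],
  [-0.005,0.003,0.71,0,0,0],
  [-0.005,0.003,0.71,0,0,0],
], grip=0)

```text
time_s: 29.8
position: [0.5383, -0.2649, 0.0679]
tcp_rot: [[0.255, 0.967, 0.001], [0.967, -0.255, -0.001], [-0.0, 0.001, -1.0]]
force: [0.2, -0.0, -2.4]
opening: 0.149
grasp_force: 30.0
```

```bash
python3 to.py .5369 -.2636 .0615 -14.8
```

```text
29.8 [ 0.5383 -0.2649  0.0679] yaw -14.8 -> [ 0.004 -0.007  0.025] [ 0.001  0.    -0.   ] op 0.149 gf 30.0 F [ 0.2 -0.  -2.4]
```

Call:
send_rows([
  [0,0,0.01,0,0,0],
  [0,0,0.018,0,0,0],
  [0,0,0.024,0,0,0],
  [0,0,0.024,0,0,0],
], grip=0)

```text
time_s: 30.2
position: [0.5376, -0.2651, 0.0612]
tcp_rot: [[0.256, 0.967, 0.0], [0.967, -0.256, -0.0], [-0.0, 0.0, -1.0]]
force: [-0.1, 0.0, -3.3]
opening: 0.151
grasp_force: 30.0
```

Call:
send_rows([
  [0,0,0,0,0,0],
  [0,0,0,0,0,0],
  [0,0,0,0,0,0],
  [0,0,0,0,0,0],
], grip=0.35)

```text
time_s: 30.6
position: [0.5378, -0.2652, 0.0614]
tcp_rot: [[0.256, 0.967, 0.001], [0.967, -0.256, -0.0], [-0.0, 0.001, -1.0]]
force: [-0.5, 0.2, 1.3]
opening: 0.336
grasp_force: 0.0
```

Call:
send_rows([
  [0,0,-0.1,0,0,0],
  [0,0,-0.25,0,0,0],
  [0,0,-0.4,0,0,0],
  [0,0,-0.6,0,0,0],
  [0,0,-0.75,0,0,0],
  [0,0,-0.75,0,0,0],
  [0,0,-0.75,0,0,0],
])

```text
time_s: 31.3
position: [0.5378, -0.2651, 0.2497]
tcp_rot: [[0.256, 0.967, 0.002], [0.967, -0.256, -0.002], [-0.001, 0.002, -1.0]]
force: [-0.1, 0.1, -0.5]
opening: 0.349
grasp_force: 0.0
```

Call:
send_rows([
  [0.15,0,0,0,0,0],
  [0.32,0,0,0,0,0],
  [0.493,0,0,0,0,0],
  [0.493,0,0,0,0,0],
  [0.493,0,0,0,0,0],
  [0.493,0,0,0,0,0],
], grip=0)

```text
time_s: 31.9
position: [0.5685, -0.1464, 0.2473]
tcp_rot: [[0.257, 0.967, -0.002], [0.967, -0.257, 0.0], [-0.0, -0.002, -1.0]]
force: [0.1, 0.3, -1.4]
opening: 0.009
grasp_force: 0.0
```

```bash
cat > ct.py <<'E'
# state in carton frame, and flap fit
import sys; from fit import *
c=np.array([.540,-.252,-.2585])
s=readout.read_state(); print('t',round(s['time_s'],2),'carton TCP mm',(1e3*loc(s['position'][None],c)[0]).round(1),'F',s['force'].round(1),'op',round(s['opening'],3))
k=sys.argv[1]; a0=[float(v) for v in sys.argv[2:4]]
for n in('top','side'):
    p,d=snap(n); np.savez(f'{n}{k}.npz',p=p,d=d)
    P=sel(world(n,d).reshape(-1,3),.36,.70,-.42,-.10,.012,.25)
    try:
        f=lambda P,q:carton(P,np.r_[c,q]); print(n,*go(f,P,a0))
    except Exception as e: print(n,e)
    L=loc(P,c); q=L[(np.abs(L[:,0])<.06)&(L[:,1]<.015)&(L[:,1]>-.045)&(L[:,2]>.055)&(L[:,2]<.085)]; print('stem',len(q),q.mean(0) if len(q) else '',q[:,2].max() if len(q) else '')
E
python3 ct.py 4 2.2 2.17
python3 - <<'E'
import numpy as np,cv2
a=cv2.resize(np.load('top4.npz')['p'][160:290,365:495],(520,520),interpolation=cv2.INTER_CUBIC)
cv2.imwrite('pics/c4.png',np.clip(a*1.8,0,255).astype(np.uint8)[:,:,::-1])
E
```

```text
t 31.9 carton TCP mm [  0.5 109.4 247.3] F [ 0.1  0.3 -1.4] op 0.009
top [1.8679844  2.16877289] 0.0012883724589899215 2551 3174
stem 24 [ 0.00110741 -0.01636921  0.07703832] 0.08265620956351072
side [2.20938986 2.16692178] 0.0013298707918140411 4788 5126
stem 19 [ 0.00017602 -0.01568919  0.07844629] 0.08068893005684454
```

View pics/c4.png

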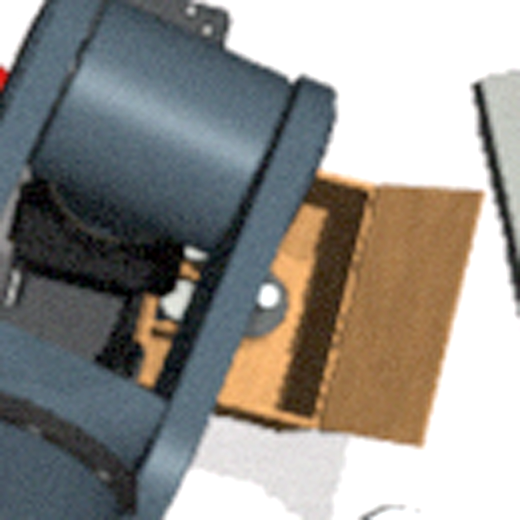

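The weight stands upright in the large compartment, stem at crop (268,296). Now I'll push the short flap over.

Call:
send_rows([
  [0,0,0.13,0,0,0],
  [0,0,0.27,0,0,0],
  [0,0,0.41,0,0,0],
  [0,0,0.41,0,0,0],
  [0,0,0.41,0,0,0],
], grip=0)

```text
time_s: 32.5
position: [0.5689, -0.1468, 0.146]
tcp_rot: [[0.257, 0.966, -0.001], [0.966, -0.257, 0.0], [0.0, -0.001, -1.0]]
force: [0.9, -0.2, 1.0]
opening: 0.009
grasp_force: 0.0
```

Call:
send_rows([
  [-0.04,0,0,0,0,0],
  [-0.08,0,0,0,0,0],
  [-0.12,0,0,0,0,0],
  [-0.16,0,-0.005,0,0,0],
  [-0.19,0,-0.01,0,0,0],
  [-0.22,0,-0.015,0,0,0],
  [-0.25,0,-0.01,0,0,0],
  [-0.28,0,0.0,0,0,0],
  [-0.3,0,0.01,0,0,0],
  [-0.32,0,0.03,0,0,0],
  [-0.32,0,0.05,0,0,0],
  [-0.32,0,0.06,0,0,0],
], grip=0)

```text
time_s: 33.7
position: [0.5483, -0.2233, 0.1303]
tcp_rot: [[0.256, 0.967, -0.001], [0.967, -0.256, 0.0], [-0.0, -0.001, -1.0]]
force: [0.4, 0.2, 0.8]
opening: 0.007
grasp_force: 0.3
```

```bash
python3 ct.py 5 0.3 2.17
```

```text
t 33.7 carton TCP mm [  0.7  29.9 130.3] F [0.4 0.2 0.8] op 0.007
top [0.3        2.17148807] 0.001247258087730585 675 1332
stem 0  
side [0.25303954 2.1721647 ] 0.0013334645678364698 3533 5783
stem 0
```

Side view has the short flap at about 0.25 rad. Pressing it the rest of the way.

Call:
send_rows([
  [0,0,0.015,0,0,0],
  [0,0,0.024,0,0,0],
  [0,0,0.03,0,0,0],
  [0,0,0.034,0,0,0],
  [0,0,0.034,0,0,0],
  [0,0,0.034,0,0,0],
], grip=0)

```text
time_s: 34.4
position: [0.5488, -0.2231, 0.1234]
tcp_rot: [[0.256, 0.967, 0.0], [0.967, -0.256, -0.0], [-0.0, 0.0, -1.0]]
force: [-0.5, -0.3, 5.0]
opening: 0.007
grasp_force: 2.7
```

```bash
python3 ct.py 6 0.1 2.17
```

```text
t 34.4 carton TCP mm [  1.1  30.1 123.4] F [-0.5 -0.3  5. ] op 0.007
top [0.1        2.16637315] 0.001276320577299971 726 1376
stem 0  
side [0.08704392 2.17226705] 0.001352690764226153 3446 5763
stem 0
```

Call:
send_rows([
  [0,0,-0.15,0,0,0],
  [0,0,-0.35,0,0,0],
  [0,0,-0.55,0,0,0],
  [0,0,-0.6,0,0,0],
  [0,0,-0.6,0,0,0],
], grip=0)

```text
time_s: 35.0
position: [0.5499, -0.2238, 0.2753]
tcp_rot: [[0.256, 0.967, 0.005], [0.967, -0.256, -0.003], [-0.002, 0.006, -1.0]]
force: [0.6, -0.7, -1.1]
opening: 0.0
grasp_force: 0.0
```

Call:
send_rows([
  [-0.18,0,0,0,0,0],
  [-0.36,0,0,0,0,0],
  [-0.54,0,0,0,0,0],
  [-0.66,0,0,0,0,0],
  [-0.66,0,0,0,0,0],
  [-0.66,0,0,0,0,0],
  [-0.66,0,0,0,0,0],
], grip=0)

```text
time_s: 35.7
position: [0.506, -0.3808, 0.2708]
tcp_rot: [[0.255, 0.967, -0.002], [0.967, -0.255, 0.003], [0.003, -0.003, -1.0]]
force: [0.7, 0.2, -0.0]
opening: 0.003
grasp_force: 0.0
```

```bash
python3 ct.py 7 0.05 2.17
```

```text
t 35.7 carton TCP mm [ 1.000e-01 -1.332e+02  2.708e+02] F [ 0.7  0.2 -0. ] op 0.003
top [0.04059017 2.16361804] 0.0014087031974026813 4140 4634
stem 36 [ 0.00079605 -0.01423896  0.0754621 ] 0.0828019575695417
side [0.0693118 2.1691383] 0.0013166134460588735 5183 5471
stem 0
```

Call:
send_rows([
  [0,0,0.13,0,0,0],
  [0,0,0.27,0,0,0],
  [0,0,0.42,0,0,0],
  [0,0,0.42,0,0,0],
  [0,0,0.42,0,0,0],
], grip=0)

```text
time_s: 36.3
position: [0.5068, -0.3818, 0.1677]
tcp_rot: [[0.255, 0.967, -0.001], [0.967, -0.255, 0.001], [0.001, -0.001, -1.0]]
force: [0.5, -0.3, 0.3]
opening: 0.01
grasp_force: 0.0
```

Call:
send_rows([
  [0.06,0,0,0,0,0],
  [0.11,0,0,0,0,0],
  [0.15,0,0,0,0,0],
  [0.19,0,0,0,0,0],
  [0.225,0,-0.01,0,0,0],
  [0.25,0,-0.02,0,0,0],
  [0.28,0,-0.03,0,0,0],
  [0.31,0,-0.036,0,0,0],
  [0.336,0,-0.036,0,0,0],
  [0.365,0,-0.03,0,0,0],
  [0.39,0,-0.024,0,0,0],
  [0.416,0,-0.016,0,0,0],
], grip=0)

```text
time_s: 37.5
position: [0.5331, -0.2817, 0.1713]
tcp_rot: [[0.256, 0.967, -0.0], [0.967, -0.256, 0.0], [0.0, -0.0, -1.0]]
force: [-0.2, 0.5, -0.2]
opening: 0.005
grasp_force: 0.2
```

Call:
send_rows([
  [0.03,0,0.02,0,0,0],
  [0.06,0,0.048,0,0,0],
  [0.075,0,0.075,0,0,0],
  [0.088,0,0.1,0,0,0],
  [0.095,0,0.12,0,0,0],
  [0.1,0,0.14,0,0,0],
  [0.1,0,0.155,0,0,0],
  [0.1,0,0.165,0,0,0],
  [0.1,0,0.165,0,0,0],
], grip=0)

```text
time_s: 38.4
position: [0.5392, -0.2581, 0.1299]
tcp_rot: [[0.256, 0.967, -0.001], [0.967, -0.256, 0.0], [0.0, -0.001, -1.0]]
force: [0.2, -0.4, -1.0]
opening: 0.005
grasp_force: 0.0
```

```bash
python3 ct.py 8 0.05 0.1
```

```text
t 38.4 carton TCP mm [  0.8  -6.1 129.9] F [ 0.2 -0.4 -1. ] op 0.005
top [0.04272642 0.03441504] 0.001572457680573921 823 1416
stem 0  
side [0.10442231 0.08978387] 0.0012674325593760216 3641 5811
stem 0
```

Call:
send_rows([
  [0,0,0.008,0,0,0],
  [0,0,0.014,0,0,0],
  [0,0,0.017,0,0,0],
  [0,0,0.017,0,0,0],
  [0,0,0.017,0,0,0],
], grip=0)

```text
time_s: 39.0
position: [0.5397, -0.2582, 0.1273]
tcp_rot: [[0.256, 0.967, 0.001], [0.967, -0.256, -0.001], [-0.001, 0.001, -1.0]]
force: [-1.3, 0.2, 5.7]
opening: 0.002
grasp_force: 3.1
```

Call:
send_rows([
  [0,0,-0.15,0,0,0],
  [0,0,-0.35,0,0,0],
  [0,0,-0.55,0,0,0],
  [0,0,-0.6,0,0,0],
  [0,0,-0.6,0,0,0],
])

```text
time_s: 39.5
position: [0.5407, -0.2588, 0.2791]
tcp_rot: [[0.256, 0.967, 0.005], [0.967, -0.256, -0.004], [-0.002, 0.006, -1.0]]
force: [-0.3, -1.0, -0.5]
opening: 0.004
grasp_force: 0.0
```

```bash
python3 to.py .45 -.03 .27 0
```

```text
39.5 [ 0.5407 -0.2588  0.2791] yaw -14.83 -> [ 0.792 -0.585  0.031] [ 0.004  0.002 -0.165] op 0.004 gf 0.0 F [-0.3 -1.  -0.5]
```

Call:
send_rows([
  [0.79,-0.585,0,0,0,-0.165],
  [0.79,-0.585,0,0,0,-0.165],
  [0.79,-0.585,0,0,0,-0.165],
  [0.79,-0.585,0,0,0,-0.165],
  [0.79,-0.585,0,0,0,-0.165],
  [0.79,-0.585,0,0,0,-0.165],
], grip=0.45)

```text
time_s: 40.1
position: [0.4431, -0.0243, 0.2735]
tcp_rot: [[-0.005, 1.0, -0.009], [1.0, 0.005, 0.004], [0.004, -0.009, -1.0]]
force: [0.8, 0.0, -0.7]
opening: 0.42
grasp_force: 0.0
```

Call:
send_rows([
  [1.0,0,0.1,0,0,0],
  [1.0,0,0.1,0,0,0],
  [1.0,0,0.1,0,0,0],
  [1.0,0,0.1,0,0,0],
  [1.0,0,0.1,0,0,0],
  [1.0,0,0.1,0,0,0],
  [1.0,0,0.1,0,0,0],
])

```text
time_s: 40.8
position: [0.4476, 0.2207, 0.249]
tcp_rot: [[-0.003, 1.0, -0.004], [1.0, 0.003, -0.002], [-0.002, -0.004, -1.0]]
force: [0.7, 0.8, 0.5]
opening: 0.45
grasp_force: 0.0
```

```bash
python3 ct.py 9 0.05 0.03
python3 - <<'E'
from fit import *
T=np.load('top9.npz')['p']; cv2.imwrite('pics/c9.png',np.clip(cv2.resize(T[150:290,165:505],(800,330),interpolation=cv2.INTER_CUBIC)*1.8,0,255).astype(np.uint8)[:,:,::-1])
# bar from first opened state (pictures 3) 
for n,P in zip(('top','side'),cloud(('top3.npz','side3.npz'))):
    q=sel(P,.42,.47,.18,.275,.03,.065); print(n,len(q),q.mean(0) if len(q) else '',q[:,2].max() if len(q) else '')
    q=sel(P,.42,.60,.16,.295,.03,.1); print(np.histogram(q[:,0],np.arange(.42,.6,.01))[0])
E
python3 to.py .447 .229 .08 0
```

```text
t 40.8 carton TCP mm [-210.2  433.4  249. ] F [0.7 0.8 0.5] op 0.45
top [0.04489789 0.03084433] 0.0017313702723101973 3496 3934
stem 0  
side [0.05 0.03] 0.0013709715463931078 246 467
stem 0  
top 12 [0.45962673 0.18205707 0.04615708] 0.05498985199017502
[  0   0  10  19  12  12  14  19  24  56  54 125 222 222 225 212 227]
side 274 [0.45069738 0.22659726 0.04919892] 0.054876586446124
[  0   0 174 163  41  43  41  41 351 169 249 294 294 292 284 285 286]
40.9 [0.4483 0.2192 0.2499] yaw -0.03 -> [ 0.04  -0.004  0.68 ] [-0.001  0.001 -0.   ] op 0.452 gf 0.0 F [ 0.4  0.1 -0.4]
```

View pics/c9.png

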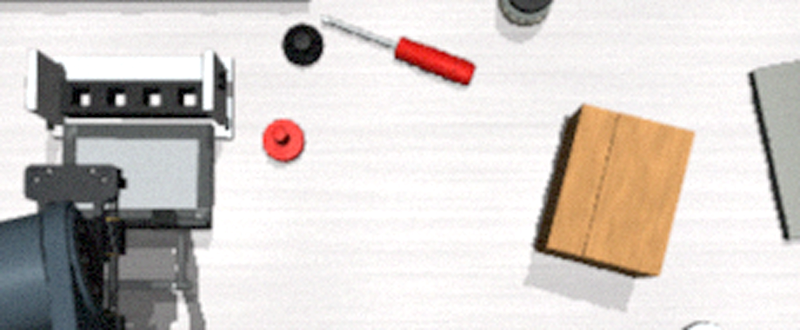

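Both flaps lie flat at (617,190) and all four pockets are empty. Now I'll regrip the bar and close the guard.

Call:
send_rows([
  [0.035,0,0.2,0,0,0],
  [0.035,0,0.4,0,0,0],
  [0.035,0,0.6,0,0,0],
  [0.035,0,0.75,0,0,0],
  [0.035,0,0.87,0,0,0],
  [0.035,0,0.87,0,0,0],
  [0.035,0,0.87,0,0,0],
])

```text
time_s: 41.6
position: [0.449, 0.2277, 0.0336]
tcp_rot: [[0.002, 1.0, -0.001], [1.0, -0.002, -0.0], [-0.0, -0.001, -1.0]]
force: [0.8, -0.1, -0.1]
opening: 0.452
grasp_force: 0.0
```

Call:
send_rows([
  [0,0,0,0,0,0],
  [0,0,0,0,0,0],
  [0,0,0,0,0,0],
  [0,0,0,0,0,0],
  [0,0,0,0,0,0],
], grip=0)

```text
time_s: 42.1
position: [0.4501, 0.2294, 0.0343]
tcp_rot: [[-0.001, 1.0, 0.004], [1.0, 0.001, 0.001], [0.001, 0.004, -1.0]]
force: [1.7, -1.2, 0.4]
opening: 0.111
grasp_force: 30.0
```

Run:
```python
from h import *
s=readout.read_state(); p=s['position']; print(p,s['opening'],s['force'].round(1))
a0=1.46
for a in np.r_[np.arange(1.4,.05,-.08),0.0,-.02]:
    d=np.array([.167*(np.sin(a0)-np.sin(a)), .167*(np.cos(a)-np.cos(a0))])/.25
    print(round(a,2),d.round(3))
```

```text
[0.45010518 0.22941062 0.03432671] 0.11135303150046244 [ 1.7 -1.2  0.4]
1.4 [0.006 0.04 ]
1.32 [0.017 0.092]
1.24 [0.032 0.143]
1.16 [0.051 0.193]
1.08 [0.075 0.241]
1.0 [0.102 0.287]
0.92 [0.132 0.331]
0.84 [0.166 0.372]
0.76 [0.204 0.41 ]
0.68 [0.244 0.446]
0.6 [0.287 0.477]
0.52 [0.332 0.506]
0.44 [0.379 0.531]
0.36 [0.429 0.551]
0.28 [0.479 0.568]
0.2 [0.531 0.581]
0.12 [0.584 0.589]
0.0 [0.664 0.594]
-0.02 [0.677 0.594]
```

Call:
send_rows([
  [0,0.006,-0.04,0,0,0],
  [0,0.017,-0.092,0,0,0],
  [0,0.032,-0.143,0,0,0],
  [0,0.051,-0.193,0,0,0],
  [0,0.075,-0.241,0,0,0],
  [0,0.102,-0.287,0,0,0],
  [0,0.132,-0.331,0,0,0],
  [0,0.166,-0.372,0,0,0],
  [0,0.204,-0.41,0,0,0],
  [0,0.244,-0.446,0,0,0],
  [0,0.287,-0.477,0,0,0],
  [0,0.332,-0.506,0,0,0],
], grip=0)

```text
time_s: 43.3
position: [0.52, 0.2291, 0.16]
tcp_rot: [[-0.0, 1.0, -0.026], [1.0, 0.0, -0.002], [-0.002, -0.026, -1.0]]
force: [-16.8, -0.1, 14.9]
opening: 0.117
grasp_force: 30.0
```

Call:
send_rows([
  [0,0.047,-0.025,0,0,0],
  [0,0.097,-0.045,0,0,0],
  [0,0.147,-0.062,0,0,0],
  [0,0.199,-0.075,0,0,0],
  [0,0.252,-0.083,0,0,0],
  [0,0.292,-0.087,0,0,0],
  [0,0.32,-0.088,0,0,0],
  [0,0.332,-0.088,0,0,0],
  [0,0.332,-0.088,0,0,0],
  [0,0.332,-0.088,0,0,0],
], grip=0)

```text
time_s: 44.3
position: [0.6161, 0.229, 0.1872]
tcp_rot: [[-0.001, 1.0, 0.006], [1.0, 0.001, -0.0], [-0.0, 0.006, -1.0]]
force: [-0.4, -3.4, 15.8]
opening: 0.111
grasp_force: 30.0
```

Call:
send_rows([
  [0,0.01,-0.005,0,0,0],
  [0,0.016,-0.008,0,0,0],
  [0,0.016,-0.008,0,0,0],
  [0,0.016,-0.008,0,0,0],
], grip=0)

```text
time_s: 44.7
position: [0.6165, 0.229, 0.1872]
tcp_rot: [[-0.001, 1.0, -0.003], [1.0, 0.001, -0.001], [-0.001, -0.003, -1.0]]
force: [-4.6, -0.4, 12.2]
opening: 0.114
grasp_force: 30.0
```

Call:
send_rows([
  [0,0.01,0,0,0,0],
  [0,0.02,0,0,0,0],
  [0,0.02,0,0,0,0],
], grip=0)

```text
time_s: 45.0
position: [0.6165, 0.229, 0.1871]
tcp_rot: [[-0.001, 1.0, -0.015], [1.0, 0.001, -0.002], [-0.002, -0.015, -1.0]]
force: [-14.1, -2.6, 19.1]
opening: 0.114
grasp_force: 30.0
```

```bash
python3 to.py .6165 .229 .187 0
```

```text
45.0 [0.6165 0.229  0.1871] yaw 0.06 -> [ 0.    -0.     0.001] [-0.009  0.001  0.001] op 0.114 gf 30.0 F [-14.1  -2.6  19.1]
```

Call:
send_rows([
  [0,-0.03,-0.01,0,0,0],
  [0,-0.03,-0.01,0,0,0],
], grip=0)

```text
time_s: 45.2
position: [0.6139, 0.229, 0.1873]
tcp_rot: [[-0.001, 1.0, -0.003], [1.0, 0.001, -0.001], [-0.001, -0.003, -1.0]]
force: [-2.1, -1.0, 4.1]
opening: 0.115
grasp_force: 30.0
```

Call:
send_rows([
  [0,0,0,0,0,0],
  [0,0,0,0,0,0],
  [0,0,0,0,0,0],
  [0,0,0,0,0,0],
  [0,0,0,0,0,0],
], grip=0.5)

```text
time_s: 45.7
position: [0.6163, 0.2292, 0.1862]
tcp_rot: [[-0.0, 1.0, -0.0], [1.0, 0.0, 0.0], [0.0, -0.0, -1.0]]
force: [0.8, 0.0, -0.4]
opening: 0.456
grasp_force: 0.0
```

Call:
send_rows([
  [0,0,-0.1,0,0,0],
  [0,0,-0.25,0,0,0],
  [0,0,-0.4,0,0,0],
  [0,0,-0.4,0,0,0],
  [0,-0.3,-0.4,0,0,0],
  [0,-0.6,-0.4,0,0,0],
  [0,-0.7,-0.4,0,0,0],
  [0,-0.7,-0.4,0,0,0],
  [0,-0.7,-0.4,0,0,0],
])

```text
time_s: 46.6
position: [0.4364, 0.229, 0.286]
tcp_rot: [[-0.002, 1.0, -0.004], [1.0, 0.002, -0.001], [-0.001, -0.004, -1.0]]
force: [0.9, 0.5, -0.4]
opening: 0.504
grasp_force: 0.0
```

```bash
python3 ct.py 10 0.05 0.03
python3 - <<'E'
from fit import *
for n,P in zip(('top','side'),cloud(('top10.npz','side10.npz'))):
    q=sel(P,.56,.68,.11,.35,.185,.215); q=q[np.abs(q[:,1]-.228)<.05]
    f=least_squares(lambda p:np.hypot(q[:,0]-p[0],q[:,2]-p[1])-.0055,[.61,.197],loss='soft_l1',f_scale=.002); print(n,'bar',f.x,len(q))
a=np.load('top10.npz')['p'];b=np.load('side10.npz')['p']
im=np.vstack([cv2.resize(a[150:290,165:505],(728,300)),np.hstack([cv2.resize(b[240:400,180:360],(338,300)),cv2.resize(b[100:260,240:448],(390,300))])])
cv2.imwrite('pics/c10.png',np.clip(im*1.8,0,255).astype(np.uint8)[:,:,::-1])
E
```

```text
t 46.6 carton TCP mm [-223.1  438.5  286. ] F [ 0.9  0.5 -0.4] op 0.504
top [0.04569997 0.032041  ] 0.00170417129923185 3501 3965
stem 0  
side [0.10410511 0.03535262] 0.001223234979362673 490 732
stem 0  
top bar [0.61653367 0.19753839] 232
side bar [0.61449402 0.19753566] 305
```

View pics/c10.png

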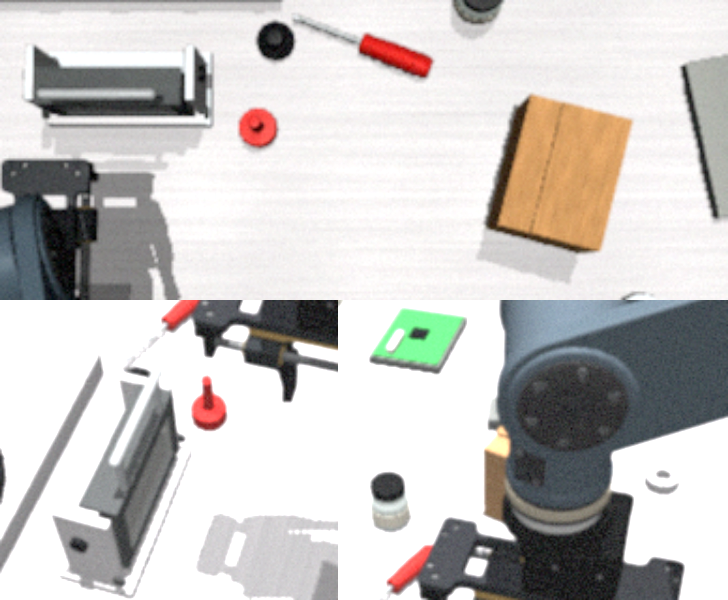

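The guard is upright: the bar lies over the cheek fronts within 2 mm in both views. The carton is shut at (565,170), and the arm is clear. Handing in.

```bash
python3 -c "
from rig import ticket; print(ticket.hand_in())"
```

```text
the job is handed in; nothing more can be done
None
```

I packed the three styluses head up in narrow cells and stood the grey weight in the large compartment. The short flap is folded down with the long flap over it, the guard is back up, and the job is handed in; no verdict came back.

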